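# Nest three measuring cups on the slanted hook, largest first

### The job

Hang the three steel measuring cups on the hook of the slanted pine stand by the eyes in their handles, largest first, then the middle one nested in it, then the smallest nested in that, bowls straight down the slope from the hook. Lower each one gently all the way down, until you feel it rest on the board or on the cup beneath, before you let go of it, and leave everything else on the counter where it stands.

Things in the scene. Friction and masses are not known exactly. Their poses are not given: they have to be found in the camera images.
- cup_l: largest of three steel measuring cups (told apart by diameter): upright round bowl 88 mm across, 82 mm inside, 44 mm high, floor 6 mm thick, about 160 g. A level handle 14 mm wide, 10 mm thick, top flush with the rim, runs along its +x to an eye. Origin: centre of the underside; z up through the mouth.
- cup_l_eye (a point): centre of the eye at the handle's end, 112 mm along the cup's +x, 39 mm above its underside, halfway through its thickness. The eye is a ring about 28 mm across and 10 mm thick with a 16 mm hole along the cup's z. Axes as the cup's.
- cup_l_grip (a point): middle of the handle's free length, the place to grip across its 14 mm width: 72 mm along the cup's +x (40 mm short of the eye's centre), 39 mm above its underside, halfway through the handle's thickness. Axes as the cup's.
- cup_m: middle of three steel measuring cups (told apart by diameter): upright round bowl 68 mm across, 62 mm inside, 47 mm high, floor 6 mm thick, about 120 g. A level handle 14 mm wide, 10 mm thick, top flush with the rim, runs along its +x to an eye. Origin: centre of the underside; z up through the mouth. Hung, its handle lies on the largest's.
- cup_m_eye (a point): centre of the eye at the handle's end, 112 mm along the cup's +x, 42 mm above its underside, halfway through its thickness. The eye is a ring about 28 mm across and 10 mm thick with a 16 mm hole along the cup's z. Axes as the cup's.
- cup_m_grip (a point): middle of the handle's free length, the place to grip across its 14 mm width: 72 mm along the cup's +x (40 mm short of the eye's centre), 42 mm above its underside, halfway through the handle's thickness. Axes as the cup's.
- cup_s: smallest of three steel measuring cups (told apart by diameter): upright round bowl 50 mm across, 44 mm inside, 50 mm high, floor 6 mm thick, about 90 g. A level handle 14 mm wide, 10 mm thick, top flush with the rim, runs along its +x to an eye. Origin: centre of the underside; z up through the mouth. Hung, its handle lies on the middle's.
- cup_s_eye (a point): centre of the eye at the handle's end, 112 mm along the cup's +x, 45 mm above its underside, halfway through its thickness. The eye is a ring about 28 mm across and 10 mm thick with a 16 mm hole along the cup's z. Axes as the cup's.
- cup_s_grip (a point): middle of the handle's free length, the place to grip across its 14 mm width: 72 mm along the cup's +x (40 mm short of the eye's centre), 45 mm above its underside, halfway through the handle's thickness. Axes as the cup's.
- stand: fixed pine stand, 130 mm wide, that carries the slanted board and hook. Origin on the counter straight below the hook's foot, z up, +x towards the stand's tall back edge; the slope faces -x. Farther back on the counter, beyond x = 0.7, stand unmoving a bottle (235 mm high), a hand mixer, bowls and a small cabinet with its door ajar (240 mm high).
- hook: slanted board with its steel hook, fixed to the stand. Board 130 mm wide, 28 degrees from level, reaching 170 mm down and 35 mm up the slope from the hook. Origin: the hook's foot on the board's face, 105 mm above the counter. z along the hook, square to the board, leaning 28 degrees to the stand's -x; x straight up the slope; y level. Bar 8 mm thick, straight for 90 mm.
- hook_tip (a point): round end of the hook, 103.5 mm along the hook's z; beyond 90 mm the bar bends towards the hook's +x and ends 3.6 mm off the line. Axes as the hook's.
- hook_seat (a point): point on the hook's line, 39 mm up, where the largest cup's eye centre rests with that cup standing on the board, its z along the hook's z, its x up the slope. The middle one's eye rests at 49 to 52 mm, the smallest's at 59 to 64 mm. Handles then lie on one another: fingers that reach below the held handle's underside strike the handle beneath.
- whisk: steel whisk lying down, 260 mm long, 56 mm thick, along its own x, bystander; origin under the neck between handle and wires
- ramekin: white ramekin, 68 mm across, 50 mm high, bystander among the cups; origin under its centre
- spoon: wooden spoon lying down, 150 mm long, along its own x, bystander beyond the cups; origin under its middle
Things that resemble listed ones, but are neither listed nor needed, are in the scene too. Leave any green or turquoise look-alike of the cup_l alone. What is shaped like the cup_s but blue is not meant.

How it is judged:
On the way, in this order (a step that is already met when the one before it is completed fails the run):
1. the largest cup is on the hook, down on the board, felt to rest while still held (x of cup_l_eye in the frame of hook between -0.009 and 0.009 m and y of cup_l_eye in the frame of hook between -0.009 and 0.009 m and z of cup_l_eye in the frame of hook between 0.03 and 0.045 m and angle between the z axis of cup_l and the z axis of hook, either way round below 0.21 rad and angle between the x axis of cup_l and the x axis of hook, either way round below 0.35 rad and x of cup_l in the frame of hook below -0.08 m and contact force between the fingers and cup_l above 0.5 N and contact force between cup_l and stand above 0.5 N), for 0.1 s.
2. then the middle cup is on the hook nested in the largest, felt to rest while still held (x of cup_l_eye in the frame of hook between -0.009 and 0.009 m and y of cup_l_eye in the frame of hook between -0.009 and 0.009 m and z of cup_l_eye in the frame of hook between 0.03 and 0.045 m and angle between the z axis of each of cup_l, cup_m and the z axis of hook, either way round below 0.21 rad and angle between the x axis of each of cup_l, cup_m and the x axis of hook, either way round below 0.35 rad and x of each of cup_l, cup_m in the frame of hook below -0.08 m and x of cup_m_eye in the frame of hook between -0.009 and 0.009 m and y of cup_m_eye in the frame of hook between -0.009 and 0.009 m and z of cup_m_eye in the frame of hook between 0.03 and 0.06 m and x of cup_m in the frame of cup_l between -0.013 and 0.013 m and y of cup_m in the frame of cup_l between -0.013 and 0.013 m and z of cup_m in the frame of cup_l between 0.003 and 0.016 m and contact force between the fingers and cup_m above 0.5 N and contact force between cup_m and cup_l above 0.5 N), for 0.1 s.
3. then the smallest cup is on the hook nested in the middle one, felt to rest while still held (x of cup_l_eye in the frame of hook between -0.009 and 0.009 m and y of cup_l_eye in the frame of hook between -0.009 and 0.009 m and z of cup_l_eye in the frame of hook between 0.03 and 0.045 m and angle between the z axis of each of cup_l, cup_m, cup_s and the z axis of hook, either way round below 0.21 rad and angle between the x axis of each of cup_l, cup_m, cup_s and the x axis of hook, either way round below 0.35 rad and x of each of cup_l, cup_m, cup_s in the frame of hook below -0.08 m and x of cup_m_eye in the frame of hook between -0.009 and 0.009 m and y of cup_m_eye in the frame of hook between -0.009 and 0.009 m and z of cup_m_eye in the frame of hook between 0.03 and 0.06 m and x of cup_s_eye in the frame of hook between -0.009 and 0.009 m and y of cup_s_eye in the frame of hook between -0.009 and 0.009 m and z of cup_s_eye in the frame of hook between 0.03 and 0.075 m and x of cup_m in the frame of cup_l between -0.013 and 0.013 m and y of cup_m in the frame of cup_l between -0.013 and 0.013 m and z of cup_m in the frame of cup_l between 0.003 and 0.016 m and x of cup_s in the frame of cup_m between -0.013 and 0.013 m and y of cup_s in the frame of cup_m between -0.013 and 0.013 m and z of cup_s in the frame of cup_m between 0.003 and 0.016 m and contact force between the fingers and cup_s above 0.5 N and contact force between cup_s and cup_m above 0.5 N), for 0.1 s.
At the end, for the whole second after the job is handed in: Cups at rest on the hook: eyes within 9 mm of its line in x and y, at most 45, 60, 75 mm along it (largest to smallest), axes within 12 deg of it, bowls downhill within 20 deg; each smaller bowl in the next, centres within 13 mm in x and y, 3 to 16 mm above it (x of cup_l_eye in the frame of hook between -0.009 and 0.009 m and y of cup_l_eye in the frame of hook between -0.009 and 0.009 m and z of cup_l_eye in the frame of hook between 0.03 and 0.045 m and angle between the z axis of each of cup_l, cup_m, cup_s and the z axis of hook, either way round below 0.21 rad and angle between the x axis of each of cup_l, cup_m, cup_s and the x axis of hook, either way round below 0.35 rad and x of each of cup_l, cup_m, cup_s in the frame of hook below -0.08 m and x of cup_m_eye in the frame of hook between -0.009 and 0.009 m and y of cup_m_eye in the frame of hook between -0.009 and 0.009 m and z of cup_m_eye in the frame of hook between 0.03 and 0.06 m and x of cup_s_eye in the frame of hook between -0.009 and 0.009 m and y of cup_s_eye in the frame of hook between -0.009 and 0.009 m and z of cup_s_eye in the frame of hook between 0.03 and 0.075 m and x of cup_m in the frame of cup_l between -0.013 and 0.013 m and y of cup_m in the frame of cup_l between -0.013 and 0.013 m and z of cup_m in the frame of cup_l between 0.003 and 0.016 m and x of cup_s in the frame of cup_m between -0.013 and 0.013 m and y of cup_s in the frame of cup_m between -0.013 and 0.013 m and z of cup_s in the frame of cup_m between 0.003 and 0.016 m and linear speed of each of cup_l, cup_m, cup_s below 0.02 m/s); the robot touches nothing.
It fails at once if a cup is jammed hard (over 40 N) against the stand or another cup (contact force between any of cup_l, cup_m, cup_s and stand above 40 N or contact force between cup_l and cup_m above 40 N or contact force between any of cup_l, cup_m and cup_s above 40 N).
It fails at once if a bystander is moved more than 30 mm (distance of any of whisk, ramekin, spoon from where it was at the start of the episode above 0.03 m).
It also fails if it takes over 72 s, if anything falls off the work surface, if the arm or the gripper's body presses on something with over 40 N, if the wrist force passes 120 N, or if a joint passes its speed limit or range.

### The arm

A 6-joint arm with a two-finger parallel gripper is mounted at the origin on the work surface. World frame = base frame: x ahead of the robot, y to its left, z up, the work surface at z = 0. Lengths are in m, angles in rad, forces in N, time in s.
With the tool pointing down it reaches from about 0.425 to 0.95 m from the base axis. Payload 3.5 kg.
Tool frame: the origin (TCP) lies between the finger pads; the fingertips stand 25 mm ahead of it and the grasp point (between the pads) lies 6 mm ahead of it; z points along the fingers, y is the direction in which the jaws open and shut (so a half turn about z gives the same grasp; the last joint's range is limited). The gripper opens to 85 mm and grips with 20 to 120 N. Pads are 22 mm wide; open, the fingers measure 114 mm over their backs; the gripper's body (76 mm by 85 mm) begins 54 mm behind the grasp point. The pads swing forward as they close: fully open they stand 13 mm farther back than shut.
Start: joints at [-1.282, 0.286, 1.577, -0, 1.279, -0.15], TCP at [0.287, -0.611, 0.256] pointing down, gripper open.
Joint ranges: [-2.77, 2.77], [-0.9, 2.22], [0.21, 2.48], [-1.53, 4.67], [0.24, 2.81], [-2.84, 2.84]. Speed limits (rad/s): [2.79, 2.79, 3.14, 3.14, 3.14, 3.14].

### API

Orientations are given as a rotation vector (axis times angle).
In Python, from cell import r gives the robot as it stands. The module is installed in compiled form; this text tells all that it offers.
- The arm moves only by the tool step_arm, never from a script. Its argument "deltas" is a list that holds one entry, the list of rows, each a list of 7 numbers: the shift along the tool's x, y, z each as a share of 0.5 m, from -1 to 1, then the turn, a rotation vector about the tool's x, y, z each as a share of 90 degrees, from -1 to 1, then the opening, from 0 (shut) to 1 (fully open). In form: [[[dx, dy, dz, rx, ry, rz, gripper], ...]]. A call has 1 to 20 rows; each row is the pose to reach, as a shift and turn from the pose commanded when the call began, along the tool's axes at that moment; what a row does not reach only later rows make up. A row lasts 1/8 s, in which the tool goes at most 62.5 mm and 10.7 degrees, less where a joint would pass 70% of its speed; a pose out of reach is approached as far as the arm can. A call with a number of a shift or a turn outside -1 to 1 is refused whole. A call with a gripper value outside its range is refused whole. The fingers move at their own pace and stop on an object; "squeeze" is the grip in N (left out, the last holds). Time passes only in rows, so rows that repeat a pose let the fingers close. It gives the time, the measured TCP pose, the force and the opening at its end, in the units of the state.
- r.get_state(): the state, without advancing time (a new reading comes with each control period).
- r.grab_frame(name): name is "scene" or "side" or "wrist"; returns a dict with "img" (384x512x3 uint8, red, green, blue), "depth" (384x512 float32, m along the optical axis (not along the pixel's ray), 0 where there is no reading), "mtx" (3x3 intrinsics, pixels), "world_from_camera" (4x4, takes a point from camera to world coordinates). Camera axes: x right, y up, looking along -z (the intrinsics and any distortion apply to the point x, -y, -z); pixel columns grow to the right and rows downward; lengths in m; the calibration is good to about 2 mm. A picture is of the moment at which its call begins.
- r.close_job(): hands the job in, once; it reports no verdict.
The state is a dict: "t": time; "joints": joint angles; "joint_velocities": joint speeds; "tau": joint torques, N m; "ee_pos": TCP position; "orientation": TCP orientation; "contact_force": force on the tool from outside, world axes, zero at the start; "torque": the same for the moment, N m; "opening": finger opening in m.
Only numpy, scipy, OpenCV 4.12 (cv2) and the standard library are available. Lean on these libraries where they do the work, as an engineer would, in place of code of your own. Each camera call takes 0.05 s, during which the arm holds its last target.

## Working session

There is one attempt and no reset: what is moved stays moved. The work goes in short steps, Python scripts to look and compute and a tool call to move; the robot and the scene stay as the last step left them, time stands still between calls to the robot, and variables do not carry over. Pictures are saved under pics/ and viewed, and the job is handed in when it is done.

Besides the shell and the picture viewer there is one more tool, called after "Call:" by a JSON object that holds its "method" and its "body", one argument or row to a line. step_arm: Moves the arm, as the interface text tells. Shift numbers are shares of 0.5 m and turn numbers shares of 90 degrees, none past 1 either way. Its arguments: {"type":"object","properties":{"deltas":{"type":"array","items":{"type":"array","items":{"type":"array","items":{"type":"number","minimum":-1,"maximum":1}}}},"squeeze":{"type":"number"}},"required":["deltas"]}

```bash
mkdir -p pics
cat > h.py <<'E'
import numpy as np, cv2
from cell import r
from scipy.spatial.transform import Rotation as R
def grab(n,tag):
    f=r.grab_frame(n); np.savez(f'{tag}.npz',**f); cv2.imwrite(f'pics/{tag}.png',cv2.cvtColor(f['img'],cv2.COLOR_RGB2BGR)); return f
def load(tag): return dict(np.load(f'{tag}.npz'))
def cloud(f):
    h,w=f['depth'].shape; K=f['mtx']; v,u=np.mgrid[:h,:w]; d=f['depth']
    p=np.stack([(u-K[0,2])/K[0,0]*d,-(v-K[1,2])/K[1,1]*d,-d,np.ones_like(d)],-1)
    return (p@f['world_from_camera'].T)[...,:3]
def proj(f,P):
    T=np.linalg.inv(f['world_from_camera']); p=np.asarray(P)@T[:3,:3].T+T[:3,3]; K=f['mtx']
    return np.stack([K[0,0]*p[...,0]/-p[...,2]+K[0,2],K[1,1]*-p[...,1]/-p[...,2]+K[1,2]],-1)
E
python3 - <<'E'
from h import *
s=r.get_state(); print(s)
for n in ['scene','side','wrist']:
    f=grab(n,n+'0'); print(n,f['mtx'].tolist(),f['world_from_camera'].round(3).tolist())
E
```

```text
{'t': 0.0, 'joints': array([-1.28201087e+00,  2.87150405e-01,  1.57820638e+00,  1.93313678e-05,
        1.27861823e+00, -1.50024908e-01]), 'joint_velocities': array([ 7.74555940e-04, -2.22795601e-03,  1.89734715e-04,  5.82079855e-05,
        1.28141519e-03,  2.44083776e-03]), 'tau': array([-2.10605838e-03, -4.05982983e+01, -2.92625624e+01, -2.46744294e-04,
        5.77288694e-03,  9.48431307e-07]), 'ee_pos': array([ 0.28662083, -0.61044612,  0.25494139]), 'orientation': array([-3.06396051e+00, -6.83238710e-01,  2.30254390e-04]), 'contact_force': array([ 0.26646373, -0.22411434, -0.00099784]), 'torque': array([ 0.02666234, -0.03835865, -0.01561489]), 'opening': 0.08565508397699492}
scene [[383.4158633434537, 0.0, 259.023269312561], [0.0, 383.4158633434537, 183.92194996287756], [0.0, 0.0, 1.0]] [[0.88, -0.303, 0.364, 0.929], [0.474, 0.54, -0.695, -0.876], [0.014, 0.785, 0.62, 0.836], [0.0, 0.0, 0.0, 1.0]]
side [[477.7995909692147, 0.0, 250.59209240156991], [0.0, 477.7995909692147, 194.3981927868138], [0.0, 0.0, 1.0]] [[-0.767, 0.392, -0.508, -0.132], [-0.641, -0.463, 0.612, 0.666], [0.005, 0.795, 0.606, 0.881], [0.0, 0.0, 0.0, 1.0]]
wrist [[307.3004919481993, 0.0, 253.68530899762834], [0.0, 307.3004919481993, 191.4046287789531], [0.0, 0.0, 1.0]] [[0.424, 0.871, 0.247, 0.349], [-0.905, 0.409, 0.114, -0.582], [-0.002, -0.272, 0.962, 0.374], [0.0, 0.0, 0.0, 1.0]]
```

View pics/scene0.png

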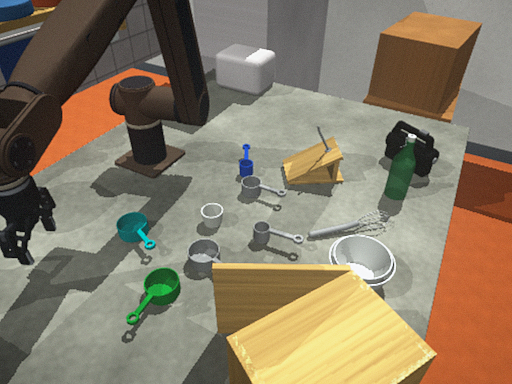

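View pics/side0.png

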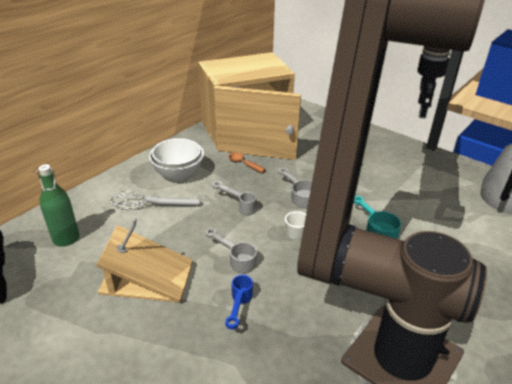

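View pics/wrist0.png

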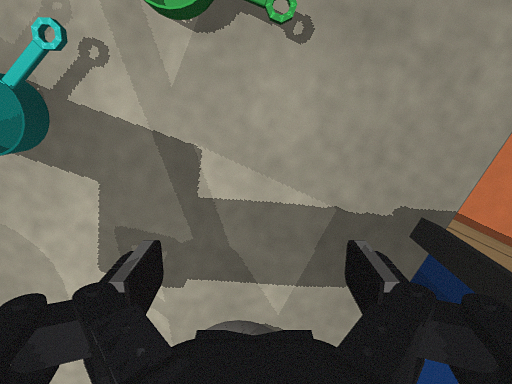

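Steel cups appear at scene pixels (250,187), (262,232), (204,255), and the stand at (312,165). I'll measure them with depth.

Run:
```python
from h import *
for n in ['scene','side']:
    f=load(n+'0'); p=cloud(f); im=f['img'].astype(int)
    # points of gray things above table
    hsv=cv2.cvtColor(f['img'],cv2.COLOR_RGB2HSV)
    m=(p[...,2]>0.02)&(p[...,2]<0.15)&(p[...,0]>0.3)&(p[...,0]<0.85)&(np.abs(p[...,1])<0.6)&(f['depth']>0)
    k,l,st,c=cv2.connectedComponentsWithStats(m.astype(np.uint8))
    for i in range(1,k):
        if st[i,4]<60: continue
        q=p[l==i]; print(n,st[i,:5],c[i].round(),'min',q.min(0).round(3),'max',q.max(0).round(3),hsv[l==i].mean(0).round())
f=load('scene0'); im=cv2.cvtColor(f['img'],cv2.COLOR_RGB2BGR)
cv2.imwrite('pics/sc.png',cv2.resize(im[110:280,180:400],None,fx=3.6,fy=3.5,interpolation=cv2.INTER_CUBIC))
f=load('side0'); im=cv2.cvtColor(f['img'],cv2.COLOR_RGB2BGR)
cv2.imwrite('pics/sd.png',cv2.resize(im[150:310,90:320],None,fx=3.4,fy=3.4,interpolation=cv2.INTER_CUBIC))
```

```text
scene [386 121  26  71 701] [395. 147.] min [0.769 0.211 0.02 ] max [0.85  0.505 0.15 ] [56. 48. 46.]
scene [ 283  136   61   46 1581] [314. 160.] min [0.461 0.1   0.02 ] max [0.681 0.303 0.147] [ 21. 123. 183.]
scene [240 143  14  32 261] [246. 161.] min [0.3   0.063 0.02 ] max [0.395 0.205 0.054] [111. 170. 148.]
scene [242 175  45  22 409] [259. 186.] min [ 0.402 -0.027  0.02 ] max [0.561 0.046 0.051] [ 73.  10. 125.]
scene [201 203  23  21 334] [212. 213.] min [ 0.368 -0.21   0.02 ] max [ 0.435 -0.143  0.054] [ 51.  14. 161.]
scene [311 210  69  24 301] [343. 225.] min [ 0.692 -0.093  0.02 ] max [0.85  0.086 0.052] [ 71.   8. 177.]
scene [254 220  50  24 460] [273. 232.] min [ 0.544 -0.191  0.02 ] max [ 0.693 -0.138  0.054] [ 67.   9. 132.]
scene [330 234  37  30 827] [347. 249.] min [ 0.776 -0.222  0.02 ] max [ 0.85  -0.092  0.09 ] [ 63.   9. 189.]
scene [144 237  12  13 101] [149. 243.] min [ 0.3   -0.384  0.033] max [ 0.339 -0.355  0.048] [ 88. 205. 163.]
scene [188 238  35  31 462] [204. 253.] min [ 0.422 -0.361  0.02 ] max [ 0.537 -0.271  0.047] [ 68.  11. 118.]
scene [127 2
[... 808 characters left out ...]
714 -0.062  0.02 ] max [0.849 0.087 0.05 ] [ 27.  14. 190.]
side [354 196  11  12  79] [359. 201.] min [ 0.3   -0.386  0.029] max [ 0.337 -0.348  0.043] [ 87. 145. 157.]
side [285 212  21  23 308] [295. 222.] min [ 0.371 -0.207  0.02 ] max [ 0.435 -0.139  0.05 ] [ 28.  19. 197.]
side [  96  225   96   75 4178] [143. 264.] min [0.459 0.102 0.02 ] max [0.675 0.309 0.15 ] [ 18. 112. 190.]
side [206 228  51  40 614] [235. 249.] min [ 0.4   -0.021  0.02 ] max [0.561 0.049 0.049] [ 26.  13. 141.]
side [  0 251   6  47 172] [  2. 278.] min [0.771 0.415 0.02 ] max [0.849 0.472 0.084] [77. 94. 12.]
side [225 275  28  55 612] [238. 298.] min [0.3   0.071 0.02 ] max [0.392 0.208 0.051] [112. 183. 154.]
```

View pics/sc.png

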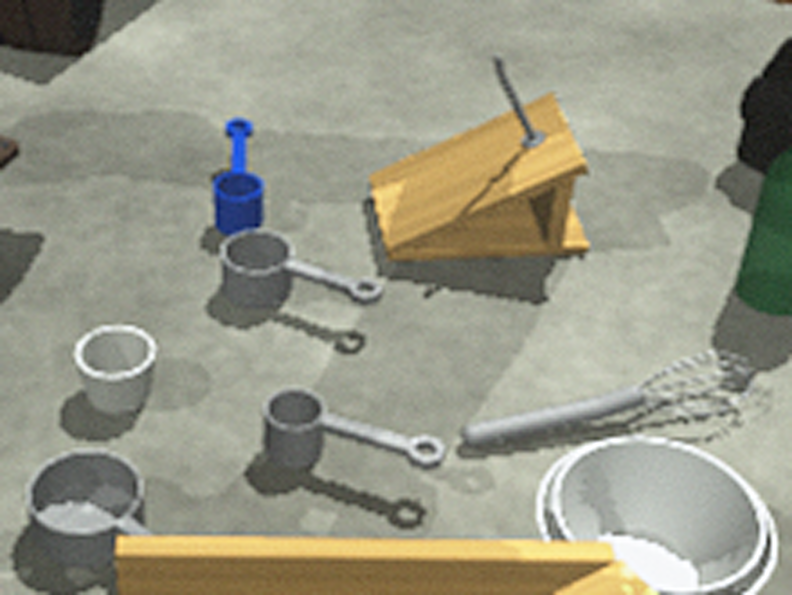

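View pics/sd.png

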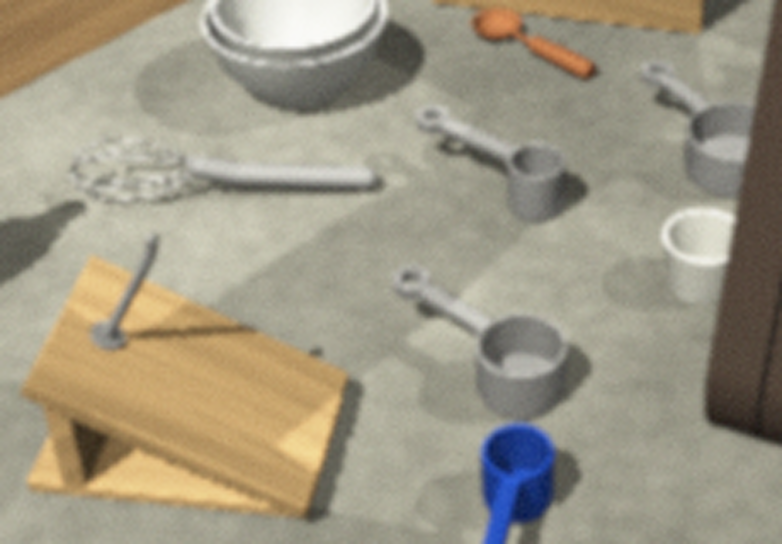

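```bash
cat > fit.py <<'E'
from h import *
from scipy.optimize import least_squares
def sdf_top(q,R0):
    # distance in cup plane to top-silhouette: annulus rim, handle, eye
    x,y=q[:,0],q[:,1]; rr=np.hypot(x,y)
    d1=np.maximum(np.abs(rr-(R0-.0015))-.0015,0)
    dh=np.hypot(np.maximum(np.maximum(R0-x,x-.099),0),np.maximum(np.abs(y)-.007,0))
    re=np.hypot(x-.112,y); de=np.maximum(np.abs(re-.011)-.003,0)
    return np.minimum(np.minimum(d1,dh),de)
def fitcup(p,R0,H,c0,a0,name):
    res=[]
    P=p.reshape(-1,3); P=P[np.isfinite(P).all(1)]
    s=(np.hypot(P[:,0]-c0[0]-.04*np.cos(a0),P[:,1]-c0[1]-.04*np.sin(a0))<.12)&(P[:,2]>H-.012)&(P[:,2]<H+.012)
    P=P[s]
    def f(v):
        c,sn=np.cos(v[2]),np.sin(v[2]); d=P[:,:2]-v[:2]
        return sdf_top(np.c_[d[:,0]*c+d[:,1]*sn,-d[:,0]*sn+d[:,1]*c],R0)
    o=least_squares(f,[*c0,a0],loss='soft_l1',f_scale=.003)
    print(name,len(P),'c',o.x[:2].round(4),'yaw',np.degrees(o.x[2]).round(2),'res',np.abs(f(o.x)).mean().round(5),'ztop',np.percentile(P[:,2],[50,90]).round(4))
    return o.x
E
python3 - <<'E'
from fit import *
for n in ['scene0','side0']:
    p=cloud(load(n))
    fitcup(p,.044,.044,(.466,-.315),.3,n+' l')
    fitcup(p,.034,.047,(.436,.012),-.2,n+' m')
    fitcup(p,.025,.050,(.568,-.165),.0,n+' s')
    # board
    m=(p[...,0]>.44)&(p[...,0]<.7)&(p[...,1]>.08)&(p[...,1]<.32)&(p[...,2]>.02)
    hs=cv2.cvtColor(load(n)['img'],cv2.COLOR_RGB2HSV); m&=(hs[...,1]>60)
    Q=p[m]; rng=np.random.default_rng(0); best=0
    for _ in range(500):
        t=Q[rng.choice(len(Q),3)]; nn=np.cross(t[1]-t[0],t[2]-t[0]); nn/=np.linalg.norm(nn)+1e-12
        if nn[2]<0: nn=-nn
        if not .8<nn[2]<.95: continue
        inl=np.abs((Q-t[0])@nn)<.003
        if inl.sum()>best: best=inl.sum(); B=inl
    S=Q[B]; c=S.mean(0); nn=np.linalg.svd(S-c)[2][2]; nn*=np.sign(nn[2])
    up=np.array([-nn[0],-nn[1],0]); 
    print(n,best,'n',nn.round(4),'tilt',np.degrees(np.arccos(nn[2])).round(2),'yaw',np.degrees(np.arctan2(up[1],up[0])).round(2),'c',c.round(4))
E
```

```text
scene0 l 296 c [ 0.4679 -0.3169] yaw -15.75 res 0.00018 ztop [0.0419 0.0456]
scene0 m 315 c [0.4341 0.0114] yaw -1.86 res 0.00502 ztop [0.0448 0.0493]
scene0 s 335 c [ 0.5674 -0.165 ] yaw 4.87 res 0.00015 ztop [0.0485 0.0516]
scene0 1147 n [-0.3898 -0.2579  0.8841] tilt 27.86 yaw 33.49 c [0.5699 0.1955 0.0729]
side0 l 221 c [ 0.4668 -0.3134] yaw -14.9 res 0.00036 ztop [0.0386 0.0415]
side0 m 412 c [0.4336 0.0144] yaw -1.28 res 0.00278 ztop [0.0424 0.0456]
side0 s 266 c [ 0.5662 -0.1606] yaw 4.68 res 0.00033 ztop [0.0451 0.0486]
side0 3327 n [-0.3906 -0.2574  0.8838] tilt 27.89 yaw 33.38 c [0.5644 0.208  0.0703]
```

Run:
```python
from fit import *
for n in ['scene0','side0']:
    f=load(n); p=cloud(f); hs=cv2.cvtColor(f['img'],cv2.COLOR_RGB2HSV); p=p.copy(); p[hs[...,1]>60]=9
    fitcup(p,.034,.047,(.436,.012),-.02,n+' m')
    im=cv2.cvtColor(f['img'],cv2.COLOR_RGB2BGR)
    x,y=(295,115) if n[1]=='c' else (95,210)
    cv2.imwrite(f'pics/hk_{n}.png',cv2.resize(im[y:y+60,x:x+70],None,fx=10,fy=10,interpolation=cv2.INTER_CUBIC))
f=load('wrist0');s=r.get_state()
T=np.eye(4);T[:3,:3]=R.from_rotvec(s['orientation']).as_matrix();T[:3,3]=s['ee_pos']
print((np.linalg.inv(T)@f['world_from_camera']).round(4))
```

```text
scene0 m 284 c [0.4357 0.0097] yaw -0.59 res 0.0005 ztop [0.0452 0.0493]
side0 m 391 c [0.4344 0.0131] yaw -0.39 res 0.00023 ztop [0.0424 0.0455]
[[-5.000e-04  9.621e-01  2.726e-01  6.860e-02]
 [ 1.000e+00  5.000e-04  0.000e+00  1.000e-04]
 [-1.000e-04  2.726e-01 -9.621e-01 -1.185e-01]
 [ 0.000e+00  0.000e+00  0.000e+00  1.000e+00]]
```

View pics/hk_scene0.png

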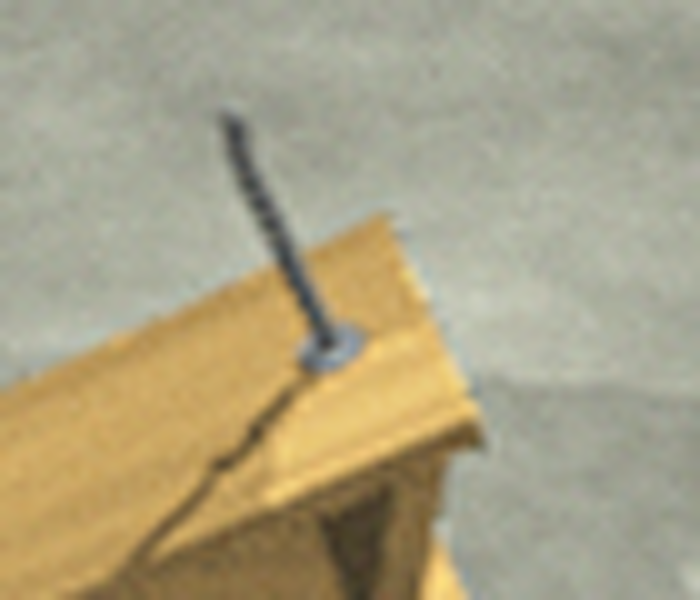

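View pics/hk_side0.png

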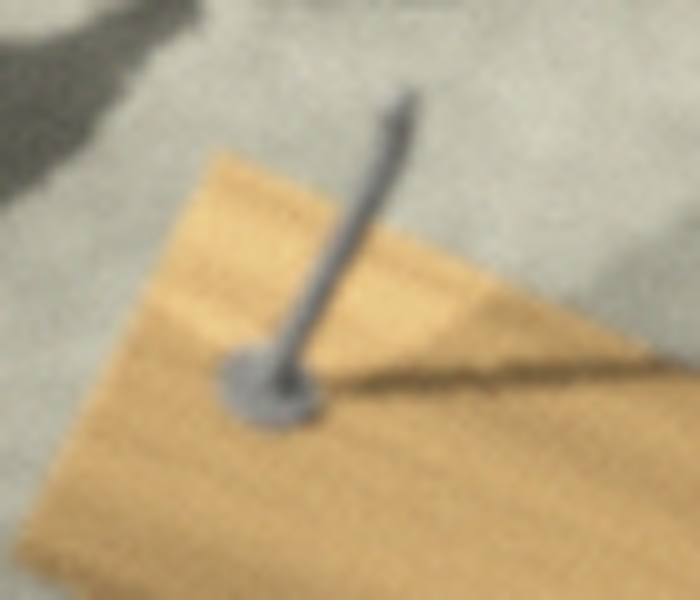

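```bash
cat > tri.py <<'E'
from h import *
def ray(f,u,v):
    K=f['mtx']; d=np.array([(u-K[0,2])/K[0,0],-(v-K[1,2])/K[1,1],-1]); T=f['world_from_camera']
    d=T[:3,:3]@d; return T[:3,3],d/np.linalg.norm(d)
def atz(f,u,v,z): o,d=ray(f,u,v); return o+d*(z-o[2])/d[2]
def tri(*rs):
    A=np.zeros((3,3));b=np.zeros(3)
    for o,d in rs: M=np.eye(3)-np.outer(d,d);A+=M;b+=M@o
    x=np.linalg.solve(A,b); return x,[np.linalg.norm(np.cross(x-o,d)).round(4) for o,d in rs]
E
python3 - <<'E'
from tri import *
a,b=load('scene0'),load('side0')
print('foot',atz(a,327.85,149.35,.105).round(4),atz(b,121.75,248.55,.105).round(4),tri(ray(a,327.85,149.35),ray(b,121.75,248.55)))
print('tip',tri(ray(a,317.65,126.05),ray(b,135.05,219.35)))
y=np.radians(33.4);t=np.radians(28); n=np.array([-np.sin(t)*np.cos(y),-np.sin(t)*np.sin(y),np.cos(t)]);x=np.array([np.cos(t)*np.cos(y),np.cos(t)*np.sin(y),np.sin(t)])
foot=(atz(a,327.85,149.35,.105)+atz(b,121.75,248.55,.105))/2;print(foot, foot+.1035*n+.0036*x)
for f in(a,b): print(proj(f,[foot,foot+.1035*n+.0036*x]))
E
```

```text
foot [0.616  0.2334 0.105 ] [0.6139 0.2357 0.105 ] (array([0.61535891, 0.23510026, 0.10373247]), [np.float64(0.0002), np.float64(0.0002)])
tip (array([0.57642541, 0.21026635, 0.19797666]), [np.float64(0.0002), np.float64(0.0002)])
[0.61495607 0.23458771 0.105     ] [0.57704422 0.20958944 0.19807517]
[[327.67783179 149.10887012]
 [317.79419904 126.13971924]]
[[121.86347389 248.0798823 ]
 [135.16902332 219.07386632]]
```

```bash
cat > mv.py <<'E'
from tri import *
FOOT=np.array([.6155,.2348,.1045]); YS=33.4
def down(yaw):
    a=np.radians(yaw);x=np.array([np.cos(a),np.sin(a),0]);z=np.array([0,0,-1.]);return np.c_[x,np.cross(z,x),z]
_y=np.radians(YS);_t=np.radians(28)
HX=np.array([np.cos(_t)*np.cos(_y),np.cos(_t)*np.sin(_y),np.sin(_t)]);HZ=np.array([-np.sin(_t)*np.cos(_y),-np.sin(_t)*np.sin(_y),np.cos(_t)]);HY=np.cross(HZ,HX)
HR=np.c_[HX,-HY,-HZ]  # tool rot for hanging
def delta(pos,Rm):
    s=r.get_state();R0=R.from_rotvec(s['orientation']).as_matrix()
    d=R0.T@(np.asarray(pos)-s['ee_pos']);w=R.from_matrix(R0.T@Rm).as_rotvec()
    print('t',s['t'],'pos',s['ee_pos'].round(4),'F',s['contact_force'].round(2),'open',round(s['opening'],4),'j',s['joints'].round(2))
    print('shift',(d/.5).round(4),'turn',(w/(np.pi/2)).round(4))
def hookcoord(p): d=np.asarray(p)-FOOT; return np.array([d@HX,d@HY,d@HZ])
def grip(c,yaw,h,g=.072): a=np.radians(yaw); return np.array([c[0]+g*np.cos(a),c[1]+g*np.sin(a),h])
E
python3 - <<'E'
from mv import *
g=grip((.4673,-.3152),-15.3,.2); print(g); delta(g,down(-15.3))
E
```

```text
[ 0.53674813 -0.33419886  0.2       ]
t 0.15 pos [ 0.2867 -0.6106  0.2552] F [-0.04  0.11  0.09] open 0.0854 j [-1.28  0.29  1.58  0.    1.28 -0.15]
shift [ 0.6876 -0.2877  0.1112] turn [-1.200e-03  2.000e-04  4.493e-01]
```

Call:
{"method": "step_arm", "body": {
  "deltas": [
    [[0.6876,-0.2877,0.1112,0,0,0.449,0.6],[0.6876,-0.2877,0.1112,0,0,0.449,0.6],[0.6876,-0.2877,0.1112,0,0,0.449,0.6],[0.6876,-0.2877,0.1112,0,0,0.449,0.6],[0.6876,-0.2877,0.1112,0,0,0.449,0.6],[0.6876,-0.2877,0.1112,0,0,0.449,0.6],[0.6876,-0.2877,0.1112,0,0,0.449,0.6],[0.6876,-0.2877,0.1112,0,0,0.449,0.6],[0.6876,-0.2877,0.1112,0,0,0.449,0.6],[0.6876,-0.2877,0.1112,0,0,0.449,0.6]]
  ]
}}

```text
t: 1.4
ee_pos: [0.5362, -0.3361, 0.2011]
orientation: [3.113, -0.421, 0.001]
contact_force: [-0.1, 0.1, -0.2]
opening: 0.0515
```

Run:
```python
from mv import *
g=grip((.4673,-.3152),-15.3,.2); delta(g,down(-15.3))
f=grab('wrist','w1')
from fit import *
fitcup(cloud(f),.044,.044,(.467,-.315),-.26,'w l')
```

```text
t 1.4 pos [ 0.5362 -0.3361  0.2011] F [-0.06  0.11 -0.17] open 0.0515 j [-0.72  0.24  1.73 -0.    1.16  1.12]
shift [ 0.0001 -0.0041  0.0021] turn [ 0.0002 -0.0003 -0.001 ]
w l 3600 c [ 0.4673 -0.3219] yaw -12.3 res 0.00898 ztop [0.0447 0.0459]
```

View pics/w1.png

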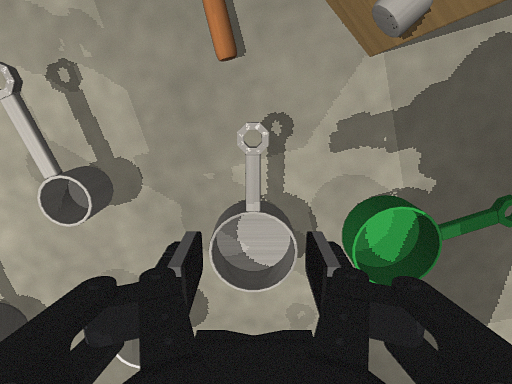

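Wrist view: the large cup's eye is at (253,138) and the bowl centre about (253,250). The handle runs straight along the image column, so the yaw agrees. I'll compare positions.

Run:
```python
from mv import *
from fit import *
f=load('w1');print('eye',atz(f,253,138,.044),'model',grip((.4673,-.3152),-15.3,.044,.112))
p=cloud(f).copy();hs=cv2.cvtColor(f['img'],cv2.COLOR_RGB2HSV);p[(hs[...,1]>60)]=9;p[300:]=9
p[:, :205]=9;p[:,305:]=9
fitcup(p,.044,.044,(.467,-.315),-.26,'w l')
im=cv2.cvtColor(f['img'],cv2.COLOR_RGB2BGR);cv2.imwrite('pics/w1z.png',cv2.resize(im[100:300,180:330],None,fx=3,fy=3))
g=grip((.4673,-.3152),-15.3,.057);delta(g,down(-15.3))
```

```text
eye [ 0.57492073 -0.34679814  0.044     ] model [ 0.57533043 -0.34475378  0.044     ]
w l 3088 c [ 0.4674 -0.3168] yaw -15.27 res 3e-05 ztop [0.0448 0.0459]
t 1.45 pos [ 0.5362 -0.336   0.201 ] F [ 0.57  0.65 -0.17] open 0.0513 j [-0.72  0.24  1.73 -0.    1.16  1.12]
shift [-0.     -0.0038  0.288 ] turn [ 0.0002 -0.0002 -0.0009]
```

Call:
{"method": "step_arm", "body": {
  "deltas": [
    [[0,0,0.12,0,0,0,0.5],[0,0,0.24,0,0,0,0.5],[0,0,0.288,0,0,0,0.5],[0,0,0.288,0,0,0,0.5],[0,0,0.288,0,0,0,0.5]]
  ]
}}

```text
t: 2.08
ee_pos: [0.5377, -0.336, 0.0585]
orientation: [3.112, -0.418, 0.004]
contact_force: [1.2, 0.3, -0.0]
opening: 0.0429
```

Run:
```python
from mv import *
g=grip((.4674,-.3168),-15.27,.057);delta(g,down(-15.27))
f=grab('wrist','w2')
```

```text
t 2.075 pos [ 0.5377 -0.336   0.0585] F [ 1.23  0.34 -0.02] open 0.0429 j [-0.72  0.42  1.8   0.    0.92  1.12]
shift [-0.0017  0.      0.003 ] turn [ 0.0008 -0.0017 -0.0004]
```

View pics/w2.png

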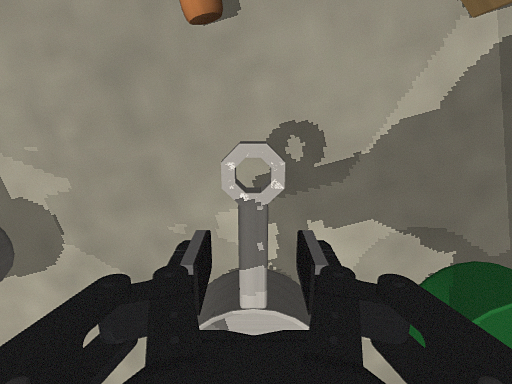

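The fingers straddle the handle, with the eye at (253,172). Closing.

Call:
{"method": "step_arm", "body": {
  "deltas": [
    [[0,0,0.005,0,0,0,0.3],[0,0,0.005,0,0,0,0],[0,0,0.005,0,0,0,0],[0,0,0.005,0,0,0,0],[0,0,0.005,0,0,0,0],[0,0,0.005,0,0,0,0]]
  ],
  "squeeze": 70
}}

```text
t: 2.88
ee_pos: [0.5376, -0.3353, 0.0554]
orientation: [3.113, -0.417, 0.003]
contact_force: [-0.2, -0.6, 5.6]
opening: 0.0116
```

Run:
```python
from mv import *
s=r.get_state();print(s['ee_pos'],s['contact_force'],s['opening'])
f=grab('wrist','w3');p=cloud(f)
# pads in tool frame
Rm=R.from_rotvec(s['orientation']).as_matrix(); q=(p-s['ee_pos'])@Rm
np.save('q3.npy',q)
for (u,v) in [(230,240),(228,260),(275,240),(278,260),(253,172+30),(253,190)]: print((u,v),q[v,u].round(4),p[v,u].round(4))
```

```text
[ 0.53763134 -0.33531194  0.05537556] [-0.22488036 -0.58286601  5.6218038 ] 0.011592839875067368
(230, 240) [ 0.0112 -0.0102  0.0061] [ 0.5511 -0.3284  0.0493]
(228, 260) [ 0.0118 -0.0096 -0.0132] [ 0.5515 -0.3292  0.0685]
(275, 240) [0.0108 0.0097 0.0068] [ 0.5455 -0.3475  0.0486]
(278, 260) [ 0.0107  0.0097 -0.0112] [ 0.5454 -0.3474  0.0666]
(253, 202) [ 0.0272 -0.      0.011 ] [ 0.5639 -0.3424  0.0444]
(253, 190) [ 0.0312 -0.      0.0166] [ 0.5677 -0.3435  0.0388]
```

View pics/w3.png

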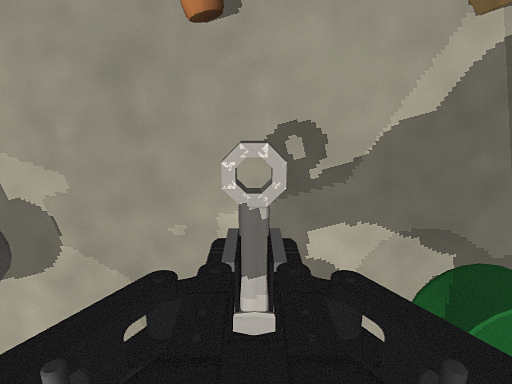

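Gripped; the eye is at (254,174). Lifting.

Call:
{"method": "step_arm", "body": {
  "deltas": [
    [[0,0,-0.04,0,0,0,0],[0,0,-0.14,0,0,0,0],[0,0,-0.26,0,0,0,0],[0,0,-0.38,0,0,0,0],[0,0,-0.5,0,0,0,0],[0,0,-0.5,0,0,0,0],[0,0,-0.5,0,0,0,0]]
  ]
}}

```text
t: 3.8
ee_pos: [0.5363, -0.3341, 0.3033]
orientation: [-3.113, 0.417, 0.002]
contact_force: [-0.8, 0.6, -2.1]
opening: 0.0115
```

```bash
cat > eye.py <<'E'
from mv import *
from scipy.optimize import least_squares
def eyefit(tag,x0=.04,zt=.011):
    """fit ring: points in tool frame near eye"""
    f=grab('wrist',tag);s=r.get_state();p=cloud(f);Rm=R.from_rotvec(s['orientation']).as_matrix();q=((p-s['ee_pos'])@Rm).reshape(-1,3)
    m=(np.hypot(q[:,0]-x0,q[:,1])<.022)&(np.abs(q[:,2]-zt)<.008)&(q[:,0]>.027)
    q=q[m]
    # plane
    c=q.mean(0)
    k=np.abs(q[:,2]-np.median(q[:,2]))<.003; q=q[k]
    A=np.c_[q[:,0],q[:,1],np.ones(len(q))];pl=np.linalg.lstsq(A,q[:,2],rcond=None)[0]
    o=least_squares(lambda v:np.maximum(np.abs(np.hypot(q[:,0]-v[0],q[:,1]-v[1])-.011)-.003,0),[x0,0],loss='soft_l1',f_scale=.001)
    e=np.array([*o.x,pl@[*o.x,1]+.005])
    print('n',len(q),'eye tool',e.round(4),'slope x,y deg',np.degrees(pl[:2]).round(2),'world',(s['ee_pos']+Rm@e).round(4))
    print('state',s['t'],s['ee_pos'].round(4),'F',s['contact_force'].round(2),'M',s['torque'].round(3),'op',s['opening'])
    return e
E
python3 - <<'E'
from eye import *
eyefit('w4')
E
```

```text
n 2350 eye tool [0.0401 0.0003 0.0136] slope x,y deg [-0.69 -0.04] world [ 0.5745 -0.3447  0.2879]
state 3.85 [ 0.536  -0.3339  0.3017] F [-0.12  0.22 -2.71] M [-0.045 -0.138  0.02 ] op 0.01221583008059758
```

View pics/w4.png

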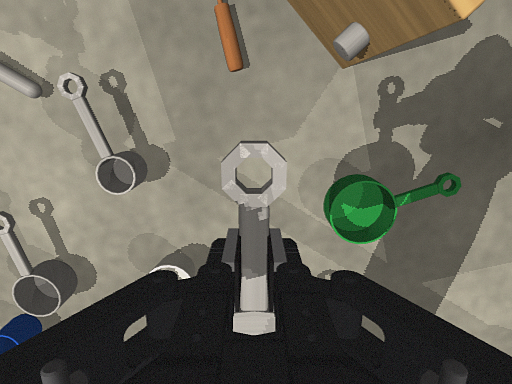

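```bash
cat >> mv.py <<'E'
def tcp_for(e,hx,hy,hz): return FOOT+hx*HX+hy*HY+hz*HZ-HR@np.asarray(e)
E
python3 - <<'E'
from mv import *
e=[.0401,.0003,.0145]
t=tcp_for(e,.002,0,.2);print(t);delta(t,HR)
E
```

```text
[0.50317976 0.1610978  0.27600539]
t 3.85 pos [ 0.536  -0.3339  0.3017] F [-0.12  0.22 -2.71] open 0.0122 j [-0.72  0.16  1.64  0.    1.34  1.12]
shift [-0.3238 -0.9376  0.0546] turn [ 0.1298  0.2938 -0.5303]
```

Call:
{"method": "step_arm", "body": {
  "deltas": [
    [[-0.162,-0.469,0.02,0.065,0.147,-0.265,0],[-0.3238,-0.9376,0.0546,0.1298,0.2938,-0.5303,0],[-0.3238,-0.9376,0.0546,0.1298,0.2938,-0.5303,0],[-0.3238,-0.9376,0.0546,0.1298,0.2938,-0.5303,0],[-0.3238,-0.9376,0.0546,0.1298,0.2938,-0.5303,0],[-0.3238,-0.9376,0.0546,0.1298,0.2938,-0.5303,0],[-0.3238,-0.9376,0.0546,0.1298,0.2938,-0.5303,0],[-0.3238,-0.9376,0.0546,0.1298,0.2938,-0.5303,0],[-0.3238,-0.9376,0.0546,0.1298,0.2938,-0.5303,0],[-0.3238,-0.9376,0.0546,0.1298,0.2938,-0.5303,0],[-0.3238,-0.9376,0.0546,0.1298,0.2938,-0.5303,0],[-0.3238,-0.9376,0.0546,0.1298,0.2938,-0.5303,0]]
  ]
}}

```text
t: 5.35
ee_pos: [0.5045, 0.1587, 0.2766]
orientation: [-2.801, -0.838, -0.701]
contact_force: [-0.3, -0.1, -1.5]
opening: 0.0123
```

Run:
```python
from eye import *
e=eyefit('w5'); s=r.get_state(); Rm=R.from_rotvec(s['orientation']).as_matrix()
print('eye hook',hookcoord(s['ee_pos']+Rm@e).round(4))
t=tcp_for(e,.002,0,.125);delta(t,HR)
```

```text
n 2336 eye tool [0.0397 0.0002 0.0157] slope x,y deg [-0.28  0.05] world [0.5402 0.1819 0.2816]
state 5.4 [0.5046 0.1588 0.2768] F [-0.93 -0.99 -1.51] M [-0.198  0.279  0.03 ] op 0.011753447892796058
eye hook [ 0.0019 -0.0027  0.1996]
t 5.4 pos [0.5046 0.1588 0.2768] F [-0.93 -0.99 -1.51] open 0.0118 j [ 0.   -0.28  2.16  0.34  0.87  0.83]
shift [ 1.000e-04 -5.900e-03  1.491e-01] turn [ 0.0032 -0.0005 -0.0001]
```

View pics/w5.png

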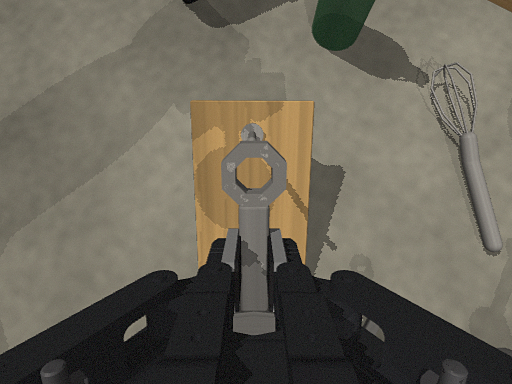

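The board is square beneath the cup and the hook's disc shows at (252,130). I'll descend to just above the tip and check.

Call:
{"method": "step_arm", "body": {
  "deltas": [
    [[0,-0.003,0.07,0.003,0,0,0],[0,-0.006,0.13,0.003,0,0,0],[0,-0.006,0.149,0.003,0,0,0],[0,-0.006,0.149,0.003,0,0,0],[0,-0.006,0.149,0.003,0,0,0]]
  ]
}}

```text
t: 6.02
ee_pos: [0.5326, 0.1814, 0.2127]
orientation: [-2.795, -0.842, -0.702]
contact_force: [0.3, 0.3, -0.9]
opening: 0.0118
```

Run:
```python
from eye import *
e=eyefit('w6'); s=r.get_state(); Rm=R.from_rotvec(s['orientation']).as_matrix()
E=s['ee_pos']+Rm@e
print('eye hook',hookcoord(E).round(4))
a=grab('scene','s6');b=grab('side','d6')
for f,n in((a,'s6'),(b,'d6')):
    T=FOOT+.1035*HZ+.0036*HX
    u=proj(f,[FOOT,T,E]).round(1);print(u)
    im=cv2.cvtColor(f['img'],cv2.COLOR_RGB2BGR);x,y=(u[1]-[40,35]).astype(int)
    cv2.imwrite(f'pics/{n}z.png',cv2.resize(im[y:y+75,x:x+80],None,fx=8,fy=8,interpolation=cv2.INTER_CUBIC));print(x,y)
```

```text
n 2341 eye tool [0.0398 0.0002 0.0157] slope x,y deg [-0.38 -0.2 ] world [0.5681 0.2047 0.2178]
state 6.075 [0.5326 0.1815 0.2128] F [-0.79 -0.02 -1.74] M [-0.169  0.19  -0.057] op 0.011463780611687933
eye hook [0.0036 0.001  0.1264]
[[327.8 149.2]
 [318.  126.3]
 [315.4 120.9]]
278 91
[[121.7 248.2]
 [135.  219.2]
 [138.3 212.8]]
95 184
```

View pics/w6.png

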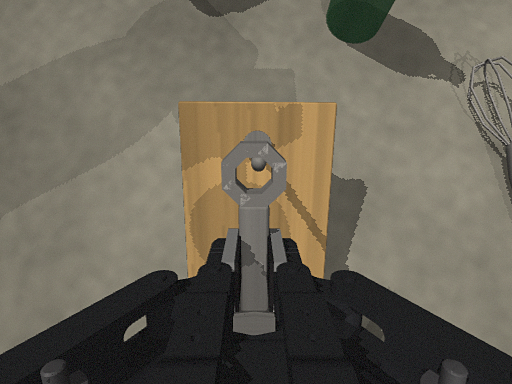

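View pics/s6z.png

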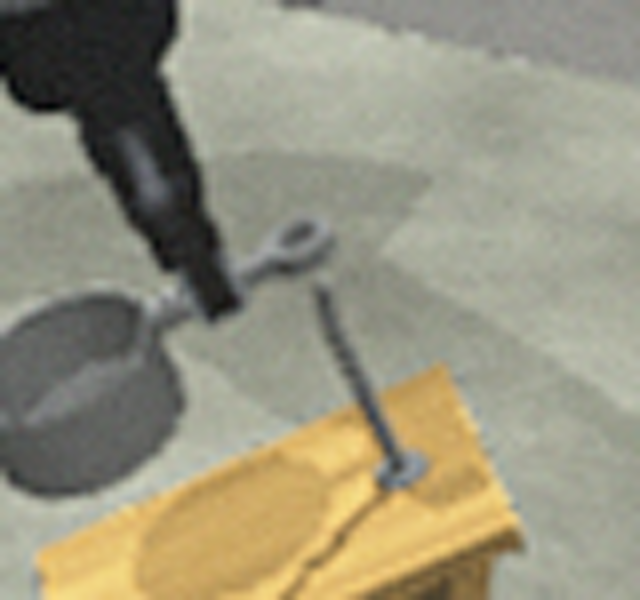

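View pics/d6z.png

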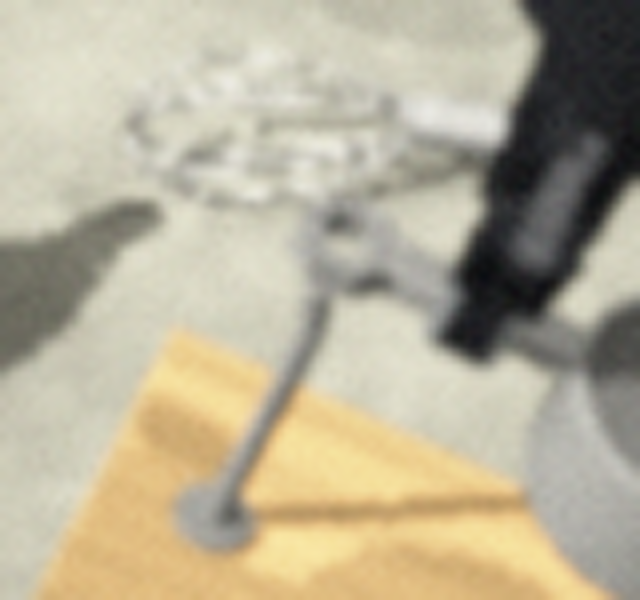

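```bash
cat > tip.py <<'E'
from mv import *
def tiptool(tag,u,v,s,zt=None):
    f=load(tag);Rm=R.from_rotvec(s['orientation']).as_matrix();o,d=ray(f,u,v);o=Rm.T@(o-s['ee_pos']);d=Rm.T@d
    p=cloud(f);q=(p-s['ee_pos'])@Rm; print('depth pt tool',q[int(v),int(u)].round(4))
    return [ (z,(o+d*(z-o[2])/d[2]).round(4)) for z in ([zt] if zt else [.034,.038,.042])]
E
python3 - <<'E'
from tip import *
s=r.get_state(); s['ee_pos'],
for uv in [(258,163),(258,160),(258,166)]: print(tiptool('w6',*uv,s))
im=cv2.cvtColor(load('w6')['img'],cv2.COLOR_RGB2BGR);cv2.imwrite('pics/w6z.png',cv2.resize(im[120:220,205:305],None,fx=6,fy=6,interpolation=cv2.INTER_CUBIC))
E
```

```text
depth pt tool [0.041  0.0027 0.0334]
[(0.034, array([0.0409, 0.0027, 0.034 ])), (0.038, array([0.0401, 0.0027, 0.038 ])), (0.042, array([0.0394, 0.0028, 0.042 ]))]
depth pt tool [0.0423 0.0027 0.0343]
[(0.034, array([0.0424, 0.0027, 0.034 ])), (0.038, array([0.0417, 0.0027, 0.038 ])), (0.042, array([0.041 , 0.0028, 0.042 ]))]
depth pt tool [0.0394 0.0027 0.0335]
[(0.034, array([0.0393, 0.0027, 0.034 ])), (0.038, array([0.0386, 0.0028, 0.038 ])), (0.042, array([0.0378, 0.0028, 0.042 ]))]
```

View pics/w6z.png

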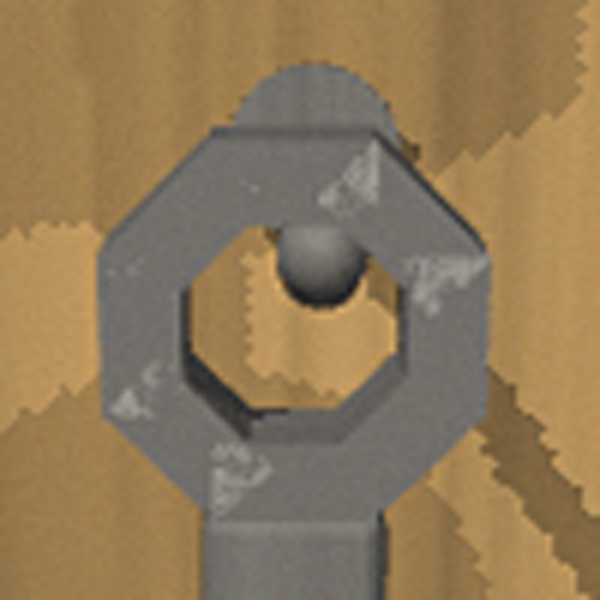

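Tip ball at (258,164) against eye centre (254,173). In tool axes the tip is 2.6 mm to +y with about 0 in x, so I'll correct by y +2.6 mm and x −1.5 mm and enter.

Call:
{"method": "step_arm", "body": {
  "deltas": [
    [[-0.003,0.005,0,0,0,0,0],[-0.003,0.005,0.02,0,0,0,0],[-0.003,0.005,0.04,0,0,0,0],[-0.003,0.005,0.06,0,0,0,0],[-0.003,0.005,0.06,0,0,0,0],[-0.003,0.005,0.06,0,0,0,0]]
  ]
}}

```text
t: 6.92
ee_pos: [0.544, 0.1868, 0.1838]
orientation: [-2.795, -0.842, -0.698]
contact_force: [0.0, 0.6, -1.4]
opening: 0.0121
```

Run:
```python
from eye import *
e=eyefit('w7'); s=r.get_state(); Rm=R.from_rotvec(s['orientation']).as_matrix()
print('eye hook',hookcoord(s['ee_pos']+Rm@e).round(4)); delta(tcp_for(e,.002,0,.05),HR)
im=cv2.cvtColor(load('w7')['img'],cv2.COLOR_RGB2BGR);cv2.imwrite('pics/w7z.png',cv2.resize(im[120:220,205:305],None,fx=6,fy=6,interpolation=cv2.INTER_CUBIC))
```

```text
n 2318 eye tool [0.0398 0.     0.0159] slope x,y deg [-0.22  0.01] world [0.5796 0.2102 0.1888]
state 6.975 [0.5441 0.1867 0.1841] F [ 0.58 -0.7  -1.98] M [-0.182  0.252 -0.012] op 0.01200303325981552
eye hook [ 0.0012 -0.0008  0.0949]
t 6.975 pos [0.5441 0.1867 0.1841] F [ 0.58 -0.7  -1.98] open 0.012 j [ 0.06 -0.06  2.14  0.39  0.66  0.78]
shift [ 0.0016 -0.0016  0.0897] turn [-0.0005 -0.0008  0.0013]
```

View pics/w7z.png

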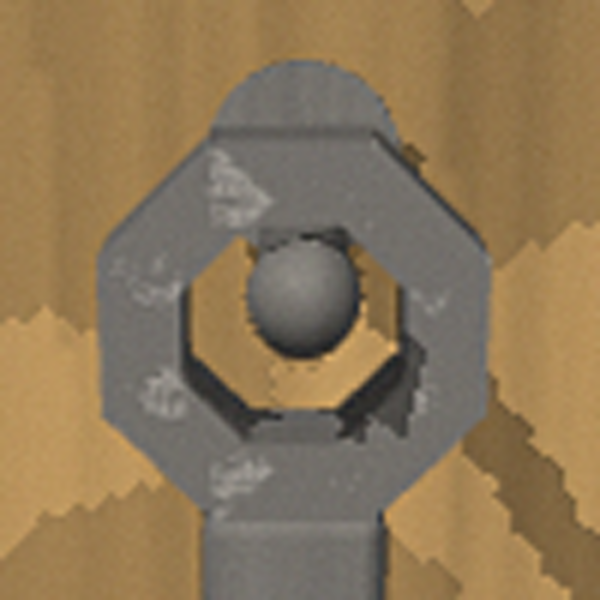

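The tip is through and centred in the hole. Continuing down to about 5–10 mm above seat.

Call:
{"method": "step_arm", "body": {
  "deltas": [
    [[0,0.001,0.025,0,0,0,0],[0,0.001,0.05,0,0,0,0],[0,0.001,0.075,0,0,0,0],[0,0.001,0.092,0,0,0,0],[0,0.001,0.092,0,0,0,0]]
  ]
}}

```text
t: 7.6
ee_pos: [0.5619, 0.1984, 0.1421]
orientation: [-2.796, -0.842, -0.695]
contact_force: [-0.5, -0.3, -2.1]
opening: 0.0118
```

```bash
cat > look.py <<'E'
import sys
from eye import *
tag=sys.argv[1]
e=eyefit(tag); s=r.get_state(); Rm=R.from_rotvec(s['orientation']).as_matrix()
print('eye hook',hookcoord(s['ee_pos']+Rm@e).round(4),'F along tool',(Rm.T@s['contact_force']).round(2))
im=cv2.cvtColor(load(tag)['img'],cv2.COLOR_RGB2BGR);cv2.imwrite(f'pics/{tag}z.png',cv2.resize(im[110:230,205:305],None,fx=5,fy=5,interpolation=cv2.INTER_CUBIC))
E
python3 look.py w8
```

```text
n 2029 eye tool [ 0.0389 -0.      0.0161] slope x,y deg [-0.1  -0.03] world [0.5972 0.2215 0.1468]
state 7.65 [0.5622 0.1983 0.1428] F [ 0.52 -0.59 -2.05] M [-0.147  0.177 -0.028] op 0.011984601324149993
eye hook [-0.0001 -0.001   0.048 ] F along tool [-0.87  0.78  1.86]
```

View pics/w8z.png

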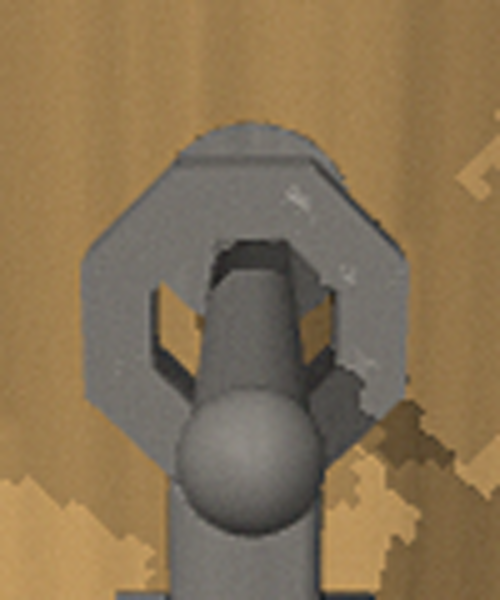

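Call:
{"method": "step_arm", "body": {
  "deltas": [
    [[0,0,0.004,0,0,0,0],[0,0,0.007,0,0,0,0],[0,0,0.01,0,0,0,0],[0,0,0.01,0,0,0,0]]
  ]
}}

```text
t: 8.15
ee_pos: [0.5642, 0.1995, 0.139]
orientation: [-2.795, -0.842, -0.698]
contact_force: [-0.3, 0.4, -2.4]
opening: 0.0117
```

```bash
python3 look.py w9
```

```text
n 2063 eye tool [0.0393 0.0001 0.0156] slope x,y deg [-0.33  0.14] world [0.5994 0.2226 0.1437]
state 8.2 [0.5643 0.1995 0.139 ] F [-0.77  1.18 -1.54] M [-0.117  0.221  0.006] op 0.01240461341983916
eye hook [ 0.0006 -0.0013  0.0441] F along tool [-0.71 -1.41  1.36]
```

Call:
{"method": "step_arm", "body": {
  "deltas": [
    [[0,0,0.002,0,0,0,0],[0,0,0.004,0,0,0,0],[0,0,0.006,0,0,0,0],[0,0,0.006,0,0,0,0]]
  ]
}}

```text
t: 8.7
ee_pos: [0.5654, 0.2003, 0.1362]
orientation: [-2.795, -0.842, -0.698]
contact_force: [-0.4, 1.2, -2.3]
opening: 0.0118
```

```bash
python3 look.py w10
```

```text
n 2083 eye tool [0.0393 0.0001 0.0156] slope x,y deg [-0.03 -0.19] world [0.6005 0.2234 0.141 ]
state 8.75 [0.5654 0.2003 0.1363] F [ 1.    0.49 -1.7 ] M [-0.121  0.218 -0.057] op 0.012283741295650366
eye hook [ 0.0005 -0.0012  0.041 ] F along tool [0.18 0.14 2.02]
```

Call:
{"method": "step_arm", "body": {
  "deltas": [
    [[0,0,0.002,0,0,0,0],[0,0,0.004,0,0,0,0],[0,0,0.006,0,0,0,0],[0,0,0.006,0,0,0,0]]
  ]
}}

```text
t: 9.25
ee_pos: [0.567, 0.2012, 0.1353]
orientation: [-2.794, -0.843, -0.699]
contact_force: [-5.9, -2.8, 8.1]
opening: 0.0122
```

```bash
python3 look.py w11
```

```text
n 2054 eye tool [0.0395 0.0002 0.0166] slope x,y deg [1.6  0.07] world [0.6026 0.2247 0.1392]
state 9.3 [0.567  0.2012 0.1353] F [-6.57 -2.2   7.96] M [-0.353  0.94   0.029] op 0.01192683125298996
eye hook [ 0.0019 -0.0014  0.0383] F along tool [ -2.15  -1.8  -10.17]
```

Contact felt (about 10 N along the hook, where it had been about +2 N). Now I'll release and withdraw.

Call:
{"method": "step_arm", "body": {
  "deltas": [
    [[0,0,0,0,0,0,0],[0,0,-0.001,0,0,0,0.4],[0,0,-0.001,0,0,0,0.4],[0,0,-0.001,0,0,0,0.4],[0,0,-0.001,0,0,0,0.4],[0,0,-0.02,0,0,0,0.4],[0,0,-0.06,0,0,0,0.4],[0,0,-0.15,0,0,0,0.4],[0,0,-0.27,0,0,0,0.4],[0,0,-0.3,0,0,0,0.4],[0,0,-0.3,0,0,0,0.4]]
  ]
}}

```text
t: 10.68
ee_pos: [0.508, 0.1619, 0.2676]
orientation: [-2.795, -0.842, -0.703]
contact_force: [0.1, 0.3, -0.1]
opening: 0.0342
```

Run:
```python
from mv import *
a=grab('wrist','w12'); grab('side','d12')
g=grip((.435,.0114),-.5,.22);delta(g,down(-.5))
```

```text
t 10.775 pos [0.5072 0.1621 0.2644] F [ 1.17 -0.06 -0.42] open 0.0344 j [ 0.01 -0.26  2.16  0.35  0.85  0.81]
shift [-0.1895  0.2522 -0.0003] turn [-0.0928 -0.3009  0.3703]
```

View pics/w12.png

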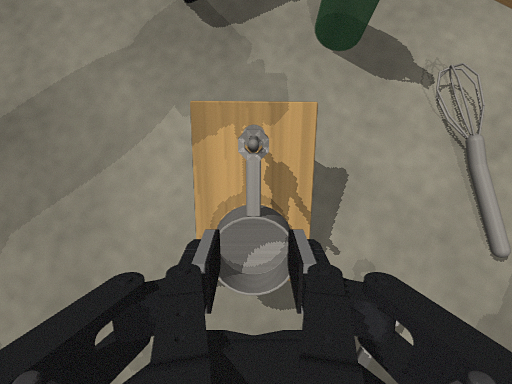

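View pics/d12.png

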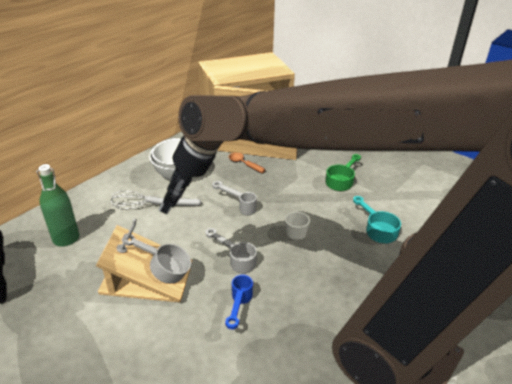

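The large cup hangs straight down the slope. Next is cup_m.

Call:
{"method": "step_arm", "body": {
  "deltas": [
    [[-0.1895,0.2522,0,-0.0928,-0.3009,0.3703,0.6],[-0.1895,0.2522,0,-0.0928,-0.3009,0.3703,0.6],[-0.1895,0.2522,0,-0.0928,-0.3009,0.3703,0.6],[-0.1895,0.2522,0,-0.0928,-0.3009,0.3703,0.6],[-0.1895,0.2522,0,-0.0928,-0.3009,0.3703,0.6],[-0.1895,0.2522,0,-0.0928,-0.3009,0.3703,0.6],[-0.1895,0.2522,0,-0.0928,-0.3009,0.3703,0.6],[-0.1895,0.2522,0,-0.0928,-0.3009,0.3703,0.6]]
  ]
}}

```text
t: 11.78
ee_pos: [0.5074, 0.011, 0.2216]
orientation: [-3.141, 0.012, -0.005]
contact_force: [-0.5, -1.1, 0.1]
opening: 0.051
```

Run:
```python
from mv import *
from fit import *
f=grab('wrist','w13'); s=r.get_state()
p=cloud(f).copy();hs=cv2.cvtColor(f['img'],cv2.COLOR_RGB2HSV);p[(hs[...,1]>60)]=9
Rm=R.from_rotvec(s['orientation']).as_matrix();q=(p-s['ee_pos'])@Rm; 
v=fitcup(p[:300,215:310],.034,.047,(.435,.0114),-.01,'w m')
g=grip(v[:2],np.degrees(v[2]),.0645);delta(g,down(np.degrees(v[2])))
```

```text
w m 2515 c [0.4346 0.0097] yaw -0.34 res 2e-05 ztop [0.0479 0.049 ]
t 11.825 pos [0.5075 0.011  0.2217] F [-0.11  0.63 -0.82] open 0.0513 j [-0.18 -0.06  2.02  0.    1.18  1.4 ]
shift [-0.0027  0.0035  0.3143] turn [-0.0002 -0.0021 -0.0013]
```

View pics/w13.png

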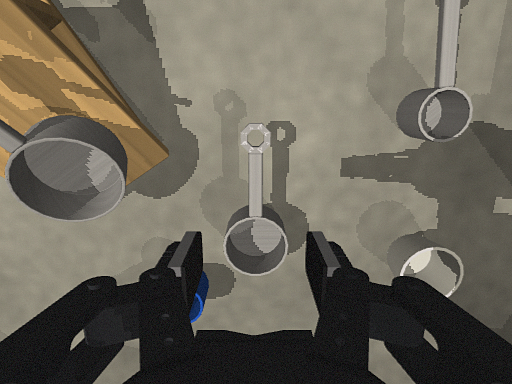

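Cup_m is centred: eye at (255,137), bowl at (256,245). Descending for a tip grip.

Call:
{"method": "step_arm", "body": {
  "deltas": [
    [[-0.003,0.003,0.12,0,-0.002,-0.001,0.5],[-0.003,0.003,0.24,0,-0.002,-0.001,0.5],[-0.003,0.003,0.317,0,-0.002,-0.001,0.5],[-0.003,0.003,0.317,0,-0.002,-0.001,0.5],[-0.003,0.003,0.317,0,-0.002,-0.001,0.5],[-0.003,0.003,0.317,0,-0.002,-0.001,0.5]]
  ]
}}

```text
t: 12.58
ee_pos: [0.5086, 0.009, 0.0657]
orientation: [3.141, -0.011, 0.007]
contact_force: [-0.5, 0.6, -0.4]
opening: 0.0425
```

Run:
```python
from mv import *
g=grip((.4346,.0097),-.34,.063);delta(g,down(-.34))
```

```text
t 12.575 pos [0.5086 0.009  0.0657] F [-0.46  0.64 -0.36] open 0.0425 j [-0.18  0.17  2.11  0.    0.86  1.4 ]
shift [-0.004  -0.0005  0.0053] turn [ 0.0004 -0.0028 -0.0007]
```

Call:
{"method": "step_arm", "body": {
  "deltas": [
    [[-0.004,0,0.005,0,-0.002,0,0.4],[-0.004,0,0.005,0,-0.002,0,0],[-0.004,0,0.005,0,-0.002,0,0],[-0.004,0,0.005,0,-0.002,0,0],[-0.004,0,0.005,0,-0.002,0,0],[-0.004,0,0.005,0,-0.002,0,0]]
  ],
  "squeeze": 80
}}

```text
t: 13.32
ee_pos: [0.505, 0.0093, 0.0609]
orientation: [-3.141, 0.011, 0.005]
contact_force: [0.5, -0.7, 4.2]
opening: 0.0115
```

Run:
```python
from eye import *
eyefit('w14',zt=.016)
```

```text
n 2394 eye tool [0.0416 0.0002 0.0184] slope x,y deg [ 0.32 -0.15] world [0.5466 0.0088 0.0423]
state 13.375 [0.5051 0.0093 0.0609] F [ 0.36 -0.03  5.12] M [ 0.152  0.128 -0.091] op 0.011607862314630272
```

View pics/w14.png

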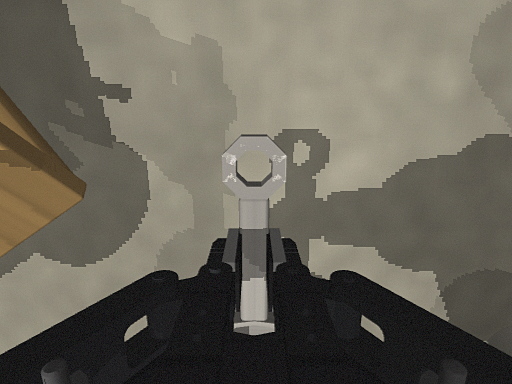

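The eye is 18.4 mm ahead of the TCP, so the tips could reach past the handle's underside. Regripping 4 mm higher.

Call:
{"method": "step_arm", "body": {
  "deltas": [
    [[0,0,0,0,0,0,0.3],[0,0,0,0,0,0,0.3],[0,0,-0.008,0,0,0,0.3],[0,0,-0.008,0,0,0,0.3],[0,0,-0.008,0,0,0,0],[0,0,-0.008,0,0,0,0],[0,0,-0.008,0,0,0,0],[0,0,-0.008,0,0,0,0]]
  ],
  "squeeze": 80
}}

```text
t: 14.38
ee_pos: [0.5049, 0.0093, 0.0647]
orientation: [-3.141, 0.011, 0.005]
contact_force: [-0.1, 0.6, 1.9]
opening: 0.0112
```

Run:
```python
from eye import *
eyefit('w15',zt=.018)
```

```text
n 2298 eye tool [0.0416 0.0003 0.0219] slope x,y deg [-0.06 -0.12] world [0.5464 0.0088 0.0427]
state 14.425 [0.5049 0.0093 0.0647] F [-0.44  0.45  1.51] M [-0.015  0.013 -0.044] op 0.01133079630807883
```

Call:
{"method": "step_arm", "body": {
  "deltas": [
    [[0,0,-0.04,0,0,0,0],[0,0,-0.14,0,0,0,0],[0,0,-0.26,0,0,0,0],[0,0,-0.38,0,0,0,0],[0,0,-0.48,0,0,0,0],[0,0,-0.48,0,0,0,0],[0,0,-0.48,0,0,0,0]]
  ]
}}

```text
t: 15.3
ee_pos: [0.5048, 0.0094, 0.303]
orientation: [-3.141, 0.011, 0.01]
contact_force: [-0.1, 0.5, -1.7]
opening: 0.011
```

Run:
```python
from eye import *
e=eyefit('w16',zt=.018)
t=tcp_for(e,.002,0,.2);print(t);delta(t,HR)
```

```text
n 2318 eye tool [0.0419 0.0003 0.0204] slope x,y deg [-0.63 -0.04] world [0.5462 0.0089 0.2812]
state 15.35 [0.5045 0.0095 0.302 ] F [-0.3  -0.55 -1.4 ] M [-0.004 -0.047 -0.029] op 0.01102609261771551
[0.49950823 0.15867575 0.28039832]
t 15.35 pos [0.5045 0.0095 0.302 ] F [-0.3  -0.55 -1.4 ] open 0.011 j [-0.18 -0.13  1.93 -0.    1.34  1.4 ]
shift [-0.0117 -0.2983  0.0435] turn [ 0.0898  0.3067 -0.3687]
```

View pics/w16.png

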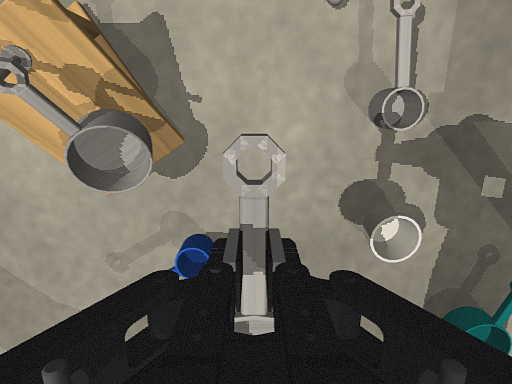

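Call:
{"method": "step_arm", "body": {
  "deltas": [
    [[-0.0117,-0.15,0.01,0.0898,0.3067,-0.3687,0],[-0.0117,-0.2983,0.0435,0.0898,0.3067,-0.3687,0],[-0.0117,-0.2983,0.0435,0.0898,0.3067,-0.3687,0],[-0.0117,-0.2983,0.0435,0.0898,0.3067,-0.3687,0],[-0.0117,-0.2983,0.0435,0.0898,0.3067,-0.3687,0],[-0.0117,-0.2983,0.0435,0.0898,0.3067,-0.3687,0],[-0.0117,-0.2983,0.0435,0.0898,0.3067,-0.3687,0],[-0.0117,-0.2983,0.0435,0.0898,0.3067,-0.3687,0]]
  ]
}}

```text
t: 16.35
ee_pos: [0.5011, 0.1584, 0.2831]
orientation: [-2.798, -0.839, -0.703]
contact_force: [-0.1, 0.8, -1.0]
opening: 0.0112
```

```bash
sed -i "s/e=eyefit(tag)/e=eyefit(tag,zt=.016 if len(sys.argv)>2 else .011)/; s/print('eye hook'/delta(tcp_for(e,.0025,.0012,.123),HR);print('eye hook'/" look.py; python3 look.py w17 1
```

```text
n 2324 eye tool [0.0419 0.0002 0.0218] slope x,y deg [-0.31 -0.08] world [0.5406 0.1843 0.2836]
state 16.4 [0.5011 0.1585 0.2831] F [-0.3  -0.81 -0.37] M [-0.087  0.223 -0.036] op 0.010739021075486003
t 16.4 pos [0.5011 0.1585 0.2831] F [-0.3  -0.81 -0.37] open 0.0107 j [-0.   -0.3   2.16  0.34  0.89  0.83]
shift [-0.004  -0.0047  0.1549] turn [ 0.0018 -0.0019  0.0006]
eye hook [ 0.0043 -0.0009  0.2006] F along tool [-0.79  0.51  0.  ]
```

View pics/w17.png

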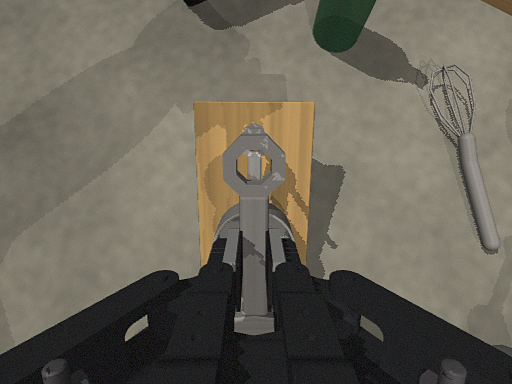

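Call:
{"method": "step_arm", "body": {
  "deltas": [
    [[-0.0045,0,0.07,0.002,-0.002,0,0],[-0.0045,0,0.13,0.002,-0.002,0,0],[-0.0045,0,0.15,0.002,-0.002,0,0],[-0.0045,0,0.15,0.002,-0.002,0,0],[-0.0045,0,0.15,0.002,-0.002,0,0]]
  ]
}}

```text
t: 17.02
ee_pos: [0.5293, 0.1766, 0.2171]
orientation: [-2.796, -0.841, -0.701]
contact_force: [0.4, 0.4, -0.2]
opening: 0.0112
```

```bash
python3 look.py w18 1
```

```text
n 2321 eye tool [0.0419 0.0002 0.0219] slope x,y deg [-0.33  0.08] world [0.5687 0.2026 0.2177]
state 17.075 [0.5293 0.1767 0.2173] F [-0.16  0.23 -0.64] M [-0.122  0.216 -0.003] op 0.010740606310595797
t 17.075 pos [0.5293 0.1767 0.2173] F [-0.16  0.23 -0.64] open 0.0107 j [ 0.04 -0.14  2.16  0.37  0.73  0.8 ]
shift [-0.0009 -0.0049  0.007 ] turn [ 0.0004 -0.0014  0.0012]
eye hook [ 0.003  -0.0012  0.1266] F along tool [-0.31 -0.28  0.56]
```

View pics/w18z.png

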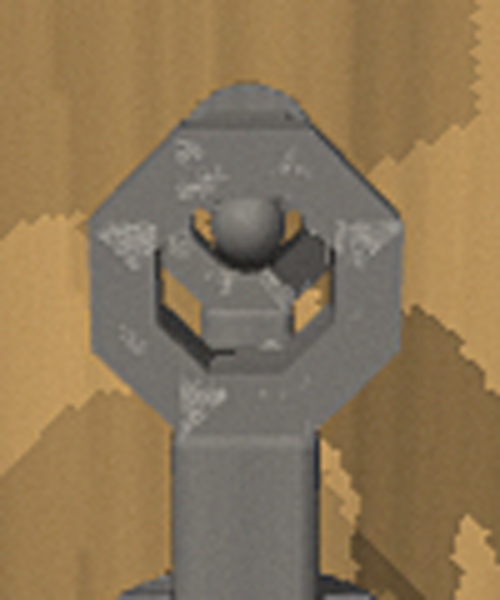

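Tip ball centred below the hole. Descending onto the bar.

Call:
{"method": "step_arm", "body": {
  "deltas": [
    [[-0.002,0,0.02,0,-0.001,0.001,0],[-0.002,0,0.04,0,-0.001,0.001,0],[-0.002,0,0.065,0,-0.001,0.001,0],[-0.002,0,0.065,0,-0.001,0.001,0]]
  ]
}}

```text
t: 17.58
ee_pos: [0.5401, 0.1848, 0.1845]
orientation: [-2.798, -0.839, -0.69]
contact_force: [-0.1, 0.7, -1.5]
opening: 0.0111
```

```bash
python3 look.py w19 1
```

```text
n 2291 eye tool [ 0.0416 -0.0001  0.0224] slope x,y deg [-0.28 -0.13] world [0.5797 0.2108 0.1848]
state 17.625 [0.5403 0.1848 0.1853] F [ 0.14 -0.08 -0.96] M [-0.095  0.192  0.03 ] op 0.010839142751412614
t 17.625 pos [0.5403 0.1848 0.1853] F [ 0.14 -0.08 -0.96] open 0.0108 j [ 0.06 -0.07  2.15  0.39  0.67  0.79]
shift [ 0.0052 -0.0031 -0.0634] turn [-0.001   0.0022 -0.0003]
eye hook [-0.0003 -0.0003  0.0912] F along tool [-0.38  0.14  0.88]
```

View pics/w19z.png

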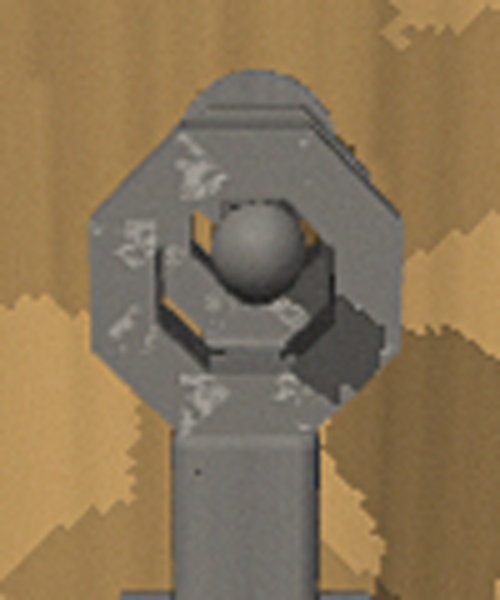

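Call:
{"method": "step_arm", "body": {
  "deltas": [
    [[0.003,0.002,0.015,0,0.001,0,0],[0.003,0.002,0.03,0,0.001,0,0],[0.003,0.002,0.045,0,0.001,0,0],[0.003,0.002,0.056,0,0.001,0,0],[0.003,0.002,0.056,0,0.001,0,0]]
  ]
}}

```text
t: 18.25
ee_pos: [0.5531, 0.1919, 0.1617]
orientation: [-2.797, -0.839, -0.695]
contact_force: [0.7, 0.3, -0.7]
opening: 0.0111
```

```bash
python3 look.py w20 1
```

```text
n 2155 eye tool [ 0.0414 -0.      0.0221] slope x,y deg [-0.17 -0.11] world [0.5924 0.2177 0.162 ]
state 18.3 [0.5532 0.1918 0.1621] F [-0.53 -0.68 -0.71] M [-0.131  0.16  -0.016] op 0.010777683289051009
t 18.3 pos [0.5532 0.1918 0.1621] F [-0.53 -0.68 -0.71] open 0.0108 j [0.07 0.   2.13 0.41 0.62 0.77]
shift [ 0.0016 -0.0057 -0.1174] turn [-0.0005  0.0003 -0.0002]
eye hook [ 0.0017 -0.0016  0.0643] F along tool [-1.06  0.28  0.24]
```

View pics/w20z.png

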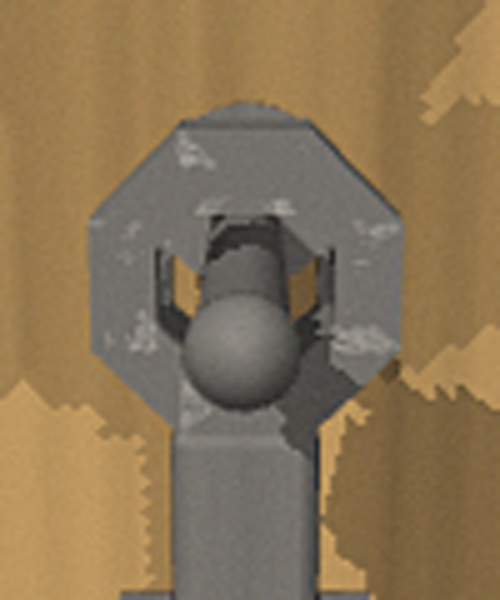

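Call:
{"method": "step_arm", "body": {
  "deltas": [
    [[-0.002,0,0.006,0,0,0,0],[-0.002,0,0.012,0,0,0,0],[-0.002,0,0.018,0,0,0,0],[-0.002,0,0.018,0,0,0,0]]
  ]
}}

```text
t: 18.8
ee_pos: [0.556, 0.1937, 0.1537]
orientation: [-2.797, -0.839, -0.696]
contact_force: [-0.0, -0.0, -0.8]
opening: 0.011
```

```bash
python3 look.py w21 1
```

```text
n 2028 eye tool [0.0415 0.0001 0.0219] slope x,y deg [-0.34 -0.05] world [0.5952 0.2194 0.154 ]
state 18.85 [0.556  0.1936 0.1538] F [ 0.69 -0.07 -1.33] M [-0.127  0.217 -0.02 ] op 0.010935096893185071
t 18.85 pos [0.556  0.1936 0.1538] F [ 0.69 -0.07 -1.33] open 0.0109 j [0.07 0.02 2.13 0.42 0.6  0.76]
shift [ 0.0033 -0.0059 -0.1347] turn [-0.0005  0.0002 -0.0002]
eye hook [ 0.0008 -0.0017  0.0556] F along tool [-0.15  0.44  1.42]
```

Call:
{"method": "step_arm", "body": {
  "deltas": [
    [[0,0,0.003,0,0,0,0],[0,0,0.005,0,0,0,0],[0,0,0.007,0,0,0,0],[0,0,0.007,0,0,0,0]]
  ]
}}

```text
t: 19.35
ee_pos: [0.5574, 0.1946, 0.1508]
orientation: [-2.797, -0.839, -0.697]
contact_force: [-0.8, 0.6, -0.0]
opening: 0.0112
```

```bash
python3 look.py w22 1
```

```text
n 1940 eye tool [0.0417 0.0001 0.0218] slope x,y deg [-0.12 -0.08] world [0.5968 0.2203 0.1512]
state 19.4 [0.5574 0.1946 0.1509] F [ 0.12 -0.08 -1.3 ] M [-0.103  0.251  0.048] op 0.011009718841584765
t 19.4 pos [0.5574 0.1946 0.1509] F [ 0.12 -0.08 -1.3 ] open 0.011 j [0.08 0.03 2.13 0.42 0.59 0.76]
shift [ 0.0028 -0.006  -0.1413] turn [-0.0004  0.0001 -0.0001]
eye hook [ 0.0011 -0.0018  0.0523] F along tool [-0.56  0.13  1.17]
```

Call:
{"method": "step_arm", "body": {
  "deltas": [
    [[0,0,0.002,0,0,0,0],[0,0,0.004,0,0,0,0],[0,0,0.005,0,0,0,0],[0,0,0.005,0,0,0,0]]
  ]
}}

```text
t: 19.9
ee_pos: [0.5585, 0.1952, 0.1491]
orientation: [-2.797, -0.839, -0.697]
contact_force: [-2.4, -1.4, 2.1]
opening: 0.0107
```

```bash
python3 look.py w23 1
```

```text
n 1920 eye tool [0.0418 0.0003 0.0222] slope x,y deg [ 0.24 -0.09] world [0.5982 0.2211 0.1492]
state 19.95 [0.5585 0.1952 0.1491] F [-2.22 -0.94  2.5 ] M [-0.166  0.435 -0.001] op 0.010792610488540796
t 19.95 pos [0.5585 0.1952 0.1491] F [-2.22 -0.94  2.5 ] open 0.0108 j [0.08 0.04 2.13 0.42 0.59 0.75]
shift [ 0.002  -0.0064 -0.1465] turn [-0.0003 -0.0002 -0.    ]
eye hook [ 0.0015 -0.0019  0.0498] F along tool [-0.92 -0.44 -3.33]
```

Call:
{"method": "step_arm", "body": {
  "deltas": [
    [[0,0,0.002,0,0,0,0],[0,0,0.002,0,0,0,0],[0,0,0.002,0,0,0,0]]
  ]
}}

```text
t: 20.32
ee_pos: [0.5593, 0.1956, 0.149]
orientation: [-2.796, -0.839, -0.699]
contact_force: [-4.7, -1.7, 5.5]
opening: 0.011
```

```bash
python3 look.py w24 1
python3 - <<'E'
from h import *
for n in('scene','side'):
    f=grab(n,n[1]+'24');im=cv2.cvtColor(f['img'],cv2.COLOR_RGB2BGR);x,y=(270,100) if n=='scene' else (85,195)
    cv2.imwrite(f'pics/{n}24z.png',cv2.resize(im[y:y+110,x:x+120],None,fx=5,fy=5,interpolation=cv2.INTER_CUBIC))
E
```

```text
n 1877 eye tool [0.0419 0.0003 0.0227] slope x,y deg [0.89 0.04] world [0.5992 0.2216 0.1487]
state 20.375 [0.5593 0.1956 0.149 ] F [-4.87 -2.54  7.15] M [-0.201  0.505  0.054] op 0.011228614387795245
t 20.375 pos [0.5593 0.1956 0.149 ] F [-4.87 -2.54  7.15] open 0.0112 j [0.08 0.04 2.12 0.43 0.59 0.75]
shift [ 0.0006 -0.0065 -0.1485] turn [-0.0002 -0.0008  0.0001]
eye hook [ 0.0023 -0.002   0.0488] F along tool [-1.46 -0.56 -8.88]
```

View pics/side24z.png

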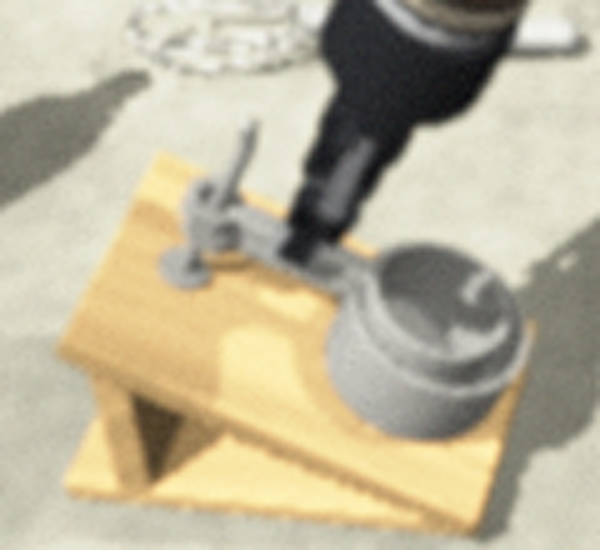

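View pics/scene24z.png

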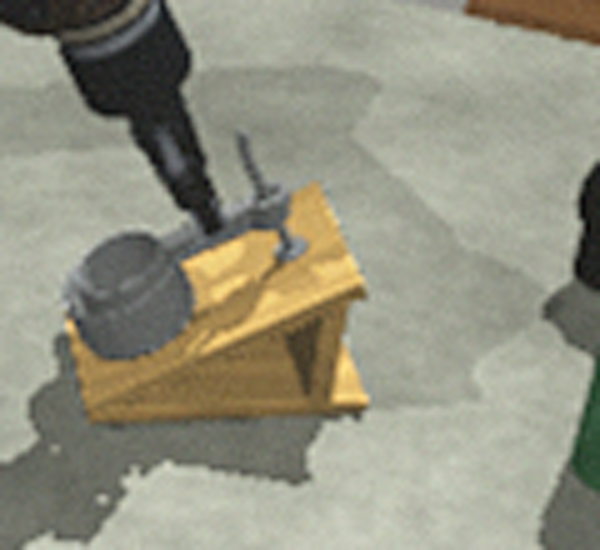

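Nested and resting, with about 10 N felt. Releasing.

Call:
{"method": "step_arm", "body": {
  "deltas": [
    [[0,0,0,0,0,0,0],[0,0,-0.001,0,0,0,0.4],[0,0,-0.001,0,0,0,0.4],[0,0,-0.001,0,0,0,0.4],[0,0,-0.001,0,0,0,0.4],[0,0,-0.02,0,0,0,0.4],[0,0,-0.06,0,0,0,0.4],[0,0,-0.15,0,0,0,0.4],[0,0,-0.27,0,0,0,0.4],[0,0,-0.32,0,0,0,0.4],[0,0,-0.32,0,0,0,0.4]]
  ]
}}

```text
t: 21.85
ee_pos: [0.4968, 0.1537, 0.2926]
orientation: [-2.797, -0.839, -0.707]
contact_force: [-0.4, 0.5, -0.9]
opening: 0.0341
```

Run:
```python
from mv import *
a=grab('wrist','w25')
g=grip((.5668,-.1638),4.8,.22);delta(g,down(4.8))
```

```text
t 21.9 pos [0.4962 0.1538 0.2901] F [-0.1   0.09 -0.04] open 0.0342 j [-0.01 -0.32  2.16  0.34  0.91  0.82]
shift [-0.1591  0.6769  0.0746] turn [-0.0774 -0.3059  0.3112]
```

View pics/w25.png

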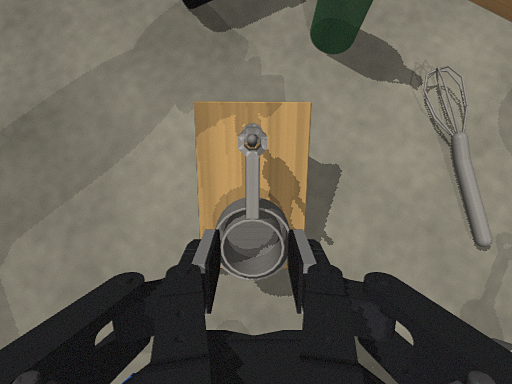

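Both hang straight. Now cup_s.

Call:
{"method": "step_arm", "body": {
  "deltas": [
    [[-0.1591,0.6769,0.0746,-0.0774,-0.3059,0.3112,0.6],[-0.1591,0.6769,0.0746,-0.0774,-0.3059,0.3112,0.6],[-0.1591,0.6769,0.0746,-0.0774,-0.3059,0.3112,0.6],[-0.1591,0.6769,0.0746,-0.0774,-0.3059,0.3112,0.6],[-0.1591,0.6769,0.0746,-0.0774,-0.3059,0.3112,0.6],[-0.1591,0.6769,0.0746,-0.0774,-0.3059,0.3112,0.6],[-0.1591,0.6769,0.0746,-0.0774,-0.3059,0.3112,0.6],[-0.1591,0.6769,0.0746,-0.0774,-0.3059,0.3112,0.6],[-0.1591,0.6769,0.0746,-0.0774,-0.3059,0.3112,0.6],[-0.1591,0.6769,0.0746,-0.0774,-0.3059,0.3112,0.6]]
  ]
}}

```text
t: 23.15
ee_pos: [0.6384, -0.1564, 0.2191]
orientation: [3.139, 0.135, -0.003]
contact_force: [0.0, -0.0, -0.5]
opening: 0.0511
```

Run:
```python
from mv import *
from fit import *
f=grab('wrist','w26')
p=cloud(f).copy();hs=cv2.cvtColor(f['img'],cv2.COLOR_RGB2HSV);p[(hs[...,1]>60)]=9
v=fitcup(p[:300,215:310],.025,.050,(.5668,-.1638),.084,'w s')
g=grip(v[:2],np.degrees(v[2]),.0665);delta(g,down(np.degrees(v[2])))
```

```text
w s 2372 c [ 0.5667 -0.1646] yaw 4.94 res 2e-05 ztop [0.051 0.052]
t 23.2 pos [ 0.6384 -0.1566  0.2192] F [ 0.16 -0.27  0.46] open 0.0511 j [-0.39  0.28  1.65 -0.    1.21  1.09]
shift [3.000e-04 3.500e-03 3.054e-01] turn [ 0.0001  0.0011 -0.0004]
```

View pics/w26.png

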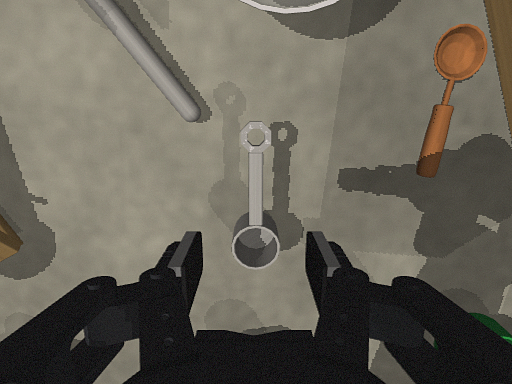

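Cup_s is centred: eye at (256,136), bowl at (255,247). Descending.

Call:
{"method": "step_arm", "body": {
  "deltas": [
    [[0,0.003,0.12,0,0.001,0,0.5],[0,0.003,0.24,0,0.001,0,0.5],[0,0.003,0.304,0,0.001,0,0.5],[0,0.003,0.304,0,0.001,0,0.5],[0,0.003,0.304,0,0.001,0,0.5],[0,0.003,0.304,0,0.001,0,0.5]]
  ]
}}

```text
t: 23.95
ee_pos: [0.64, -0.1596, 0.0698]
orientation: [3.137, 0.133, 0.006]
contact_force: [1.2, 0.1, -1.0]
opening: 0.0426
```

Run:
```python
from mv import *
g=grip((.5667,-.1646),4.94,.068);delta(g,down(4.94))
```

```text
t 23.95 pos [ 0.64   -0.1596  0.0698] F [ 1.15  0.1  -0.97] open 0.0426 j [-0.4   0.45  1.73 -0.    0.96  1.09]
shift [-0.0029 -0.0026  0.0035] turn [ 0.0014 -0.0024 -0.0011]
```

Call:
{"method": "step_arm", "body": {
  "deltas": [
    [[-0.003,-0.002,0.003,0.001,-0.002,-0.001,0.4],[-0.003,-0.002,0.003,0.001,-0.002,-0.001,0],[-0.003,-0.002,0.003,0.001,-0.002,-0.001,0],[-0.003,-0.002,0.003,0.001,-0.002,-0.001,0],[-0.003,-0.002,0.003,0.001,-0.002,-0.001,0],[-0.003,-0.002,0.003,0.001,-0.002,-0.001,0]]
  ],
  "squeeze": 80
}}

```text
t: 24.7
ee_pos: [0.637, -0.1582, 0.0656]
orientation: [-3.137, -0.135, 0.005]
contact_force: [0.9, -0.3, 3.5]
opening: 0.0115
```

Run:
```python
from eye import *
eyefit('w27',zt=.018)
```

```text
n 2305 eye tool [0.0416 0.0001 0.0202] slope x,y deg [ 0.22 -0.1 ] world [ 0.6784 -0.1548  0.0453]
state 24.75 [ 0.6371 -0.1583  0.0656] F [0.68 0.48 3.32] M [ 0.038  0.026 -0.011] op 0.011369160909907586
```

Call:
{"method": "step_arm", "body": {
  "deltas": [
    [[0,0,0,0,0,0,0.3],[0,0,0,0,0,0,0.3],[0,0,-0.004,0,0,0,0.3],[0,0,-0.004,0,0,0,0.3],[0,0,-0.004,0,0,0,0],[0,0,-0.004,0,0,0,0],[0,0,-0.004,0,0,0,0],[0,0,-0.004,0,0,0,0]]
  ],
  "squeeze": 80
}}

```text
t: 25.75
ee_pos: [0.6368, -0.1582, 0.0673]
orientation: [-3.137, -0.135, 0.006]
contact_force: [-0.5, -0.1, 0.9]
opening: 0.0111
```

Run:
```python
from eye import *
eyefit('w28',zt=.018)
```

```text
n 2281 eye tool [0.0416 0.0002 0.0214] slope x,y deg [-0.   -0.07] world [ 0.6782 -0.1548  0.0458]
state 25.8 [ 0.6368 -0.1582  0.0673] F [ 0.72 -0.24  1.12] M [-0.044  0.047  0.016] op 0.010821117762511498
```

Call:
{"method": "step_arm", "body": {
  "deltas": [
    [[0,0,-0.04,0,0,0,0],[0,0,-0.14,0,0,0,0],[0,0,-0.26,0,0,0,0],[0,0,-0.38,0,0,0,0],[0,0,-0.48,0,0,0,0],[0,0,-0.48,0,0,0,0],[0,0,-0.48,0,0,0,0]]
  ]
}}

```text
t: 26.68
ee_pos: [0.6371, -0.1582, 0.3067]
orientation: [-3.137, -0.135, 0.007]
contact_force: [-0.2, 0.8, -2.1]
opening: 0.0115
```

Run:
```python
from eye import *
e=eyefit('w29',zt=.018)
t=tcp_for(e,.002,-.0013,.2);print(t);delta(t,HR)
```

```text
n 2336 eye tool [0.0419 0.0003 0.0193] slope x,y deg [-0.72 -0.48] world [ 0.6783 -0.1548  0.2855]
state 26.725 [ 0.6367 -0.1581  0.3051] F [ 0.2   0.51 -2.41] M [ 0.042 -0.059  0.001] op 0.011271690804690275
[0.50067548 0.15794193 0.27946026]
t 26.725 pos [ 0.6367 -0.1581  0.3051] F [ 0.2   0.51 -2.41] open 0.0113 j [-0.4   0.22  1.57 -0.    1.36  1.09]
shift [-0.2165 -0.6529  0.0551] turn [ 0.0741  0.3085 -0.311 ]
```

View pics/w29.png

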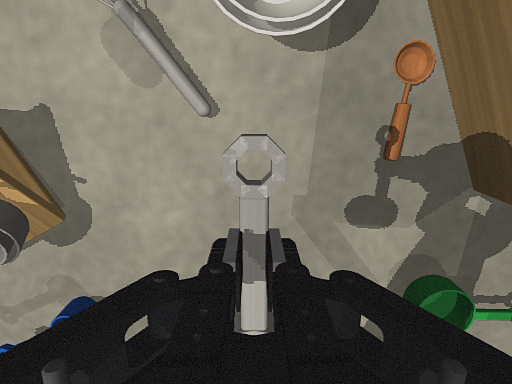

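Call:
{"method": "step_arm", "body": {
  "deltas": [
    [[-0.2165,-0.6529,0.0551,0.0741,0.3085,-0.311,0],[-0.2165,-0.6529,0.0551,0.0741,0.3085,-0.311,0],[-0.2165,-0.6529,0.0551,0.0741,0.3085,-0.311,0],[-0.2165,-0.6529,0.0551,0.0741,0.3085,-0.311,0],[-0.2165,-0.6529,0.0551,0.0741,0.3085,-0.311,0],[-0.2165,-0.6529,0.0551,0.0741,0.3085,-0.311,0],[-0.2165,-0.6529,0.0551,0.0741,0.3085,-0.311,0],[-0.2165,-0.6529,0.0551,0.0741,0.3085,-0.311,0],[-0.2165,-0.6529,0.0551,0.0741,0.3085,-0.311,0],[-0.2165,-0.6529,0.0551,0.0741,0.3085,-0.311,0]]
  ]
}}

```text
t: 27.98
ee_pos: [0.5022, 0.1566, 0.2804]
orientation: [-2.799, -0.838, -0.701]
contact_force: [0.9, 0.9, -1.4]
opening: 0.0112
```

```bash
sed -i "s/tcp_for(e,.0025,.0012,.123)/tcp_for(e,.0015,-.0013,.123)/" look.py; python3 look.py w30 1
```

```text
n 2317 eye tool [0.0418 0.0003 0.0213] slope x,y deg [-0.35  0.05] world [0.5414 0.1822 0.2814]
state 28.025 [0.5021 0.1567 0.2805] F [ 0.96 -0.23 -0.3 ] M [-0.124  0.246 -0.049] op 0.011089886752764356
t 28.025 pos [0.5021 0.1567 0.2805] F [ 0.96 -0.23 -0.3 ] open 0.0111 j [-0.   -0.3   2.16  0.34  0.89  0.82]
shift [-0.0029 -0.0039  0.1515] turn [ 0.002  -0.001   0.0001]
eye hook [ 0.0029 -0.0031  0.1988] F along tool [0.45 0.72 0.58]
```

View pics/w30.png

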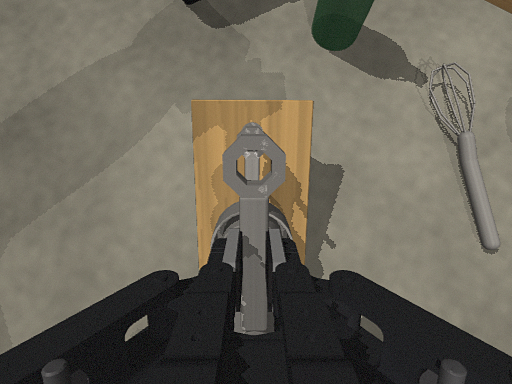

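Call:
{"method": "step_arm", "body": {
  "deltas": [
    [[-0.002,-0.004,0.07,0.002,-0.001,0,0],[-0.002,-0.004,0.13,0.002,-0.001,0,0],[-0.002,-0.004,0.147,0.002,-0.001,0,0],[-0.002,-0.004,0.147,0.002,-0.001,0,0],[-0.002,-0.004,0.147,0.002,-0.001,0,0]]
  ]
}}

```text
t: 28.65
ee_pos: [0.5294, 0.1774, 0.2168]
orientation: [-2.796, -0.841, -0.701]
contact_force: [-0.6, 0.2, -0.7]
opening: 0.0112
```

```bash
python3 look.py w31 1
```

```text
n 2301 eye tool [0.0418 0.0002 0.0213] slope x,y deg [-0.47  0.08] world [0.5686 0.2032 0.2178]
state 28.7 [0.5294 0.1774 0.2169] F [-0.4   0.18 -1.63] M [-0.171  0.243  0.058] op 0.011035999043953297
t 28.7 pos [0.5294 0.1774 0.2169] F [-0.4   0.18 -1.63] open 0.011 j [ 0.04 -0.14  2.16  0.37  0.73  0.8 ]
shift [-0.0035  0.0012  0.007 ] turn [ 0.0005 -0.0017  0.0011]
eye hook [ 0.0033 -0.0006  0.1266] F along tool [-0.98 -0.37  1.32]
```

View pics/w31z.png

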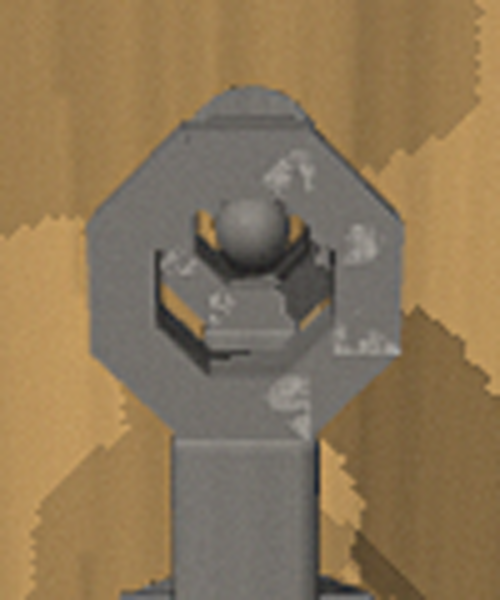

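Aligned, with the tip at about (252,234) in the crop and hole centre at column 246. Entering with +0.5 mm y.

Call:
{"method": "step_arm", "body": {
  "deltas": [
    [[-0.002,0.0015,0.02,0,-0.001,0.001,0],[-0.002,0.0015,0.04,0,-0.001,0.001,0],[-0.002,0.0015,0.065,0,-0.001,0.001,0],[-0.002,0.0015,0.065,0,-0.001,0.001,0]]
  ]
}}

```text
t: 29.2
ee_pos: [0.5406, 0.1851, 0.1842]
orientation: [-2.798, -0.839, -0.69]
contact_force: [0.3, 0.2, -0.6]
opening: 0.0111
```

```bash
python3 look.py w32 1
```

```text
n 2278 eye tool [ 0.0415 -0.0001  0.0219] slope x,y deg [-0.33  0.03] world [0.58  0.211 0.185]
state 29.25 [0.5409 0.1851 0.185 ] F [-1.04  0.06 -1.36] M [-0.204  0.276 -0.018] op 0.01137528421789501
t 29.25 pos [0.5409 0.1851 0.185 ] F [-1.04  0.06 -1.36] open 0.0114 j [ 0.06 -0.06  2.15  0.39  0.67  0.78]
shift [ 0.0026  0.0018 -0.0635] turn [-0.001   0.0019 -0.0002]
eye hook [ 0.     -0.0003  0.0911] F along tool [-1.38 -0.62  0.81]
```

View pics/w32z.png

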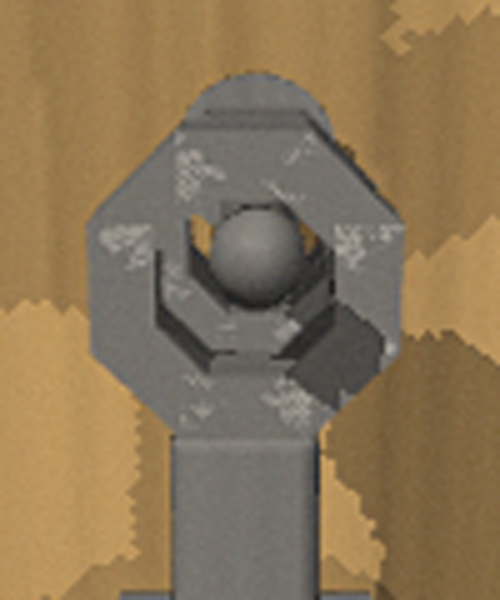

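Call:
{"method": "step_arm", "body": {
  "deltas": [
    [[0,0.002,0.012,0,0.001,0,0],[0,0.002,0.024,0,0.001,0,0],[0,0.002,0.034,0,0.001,0,0],[0,0.002,0.034,0,0.001,0,0]]
  ]
}}

```text
t: 29.75
ee_pos: [0.5483, 0.1885, 0.1705]
orientation: [-2.797, -0.839, -0.696]
contact_force: [-0.8, 0.6, -1.0]
opening: 0.0112
```

```bash
python3 look.py w33 1
```

```text
n 2324 eye tool [0.0415 0.     0.0215] slope x,y deg [-0.32  0.  ] world [0.5874 0.2142 0.1713]
state 29.8 [0.5484 0.1885 0.1708] F [-0.1   0.28 -1.38] M [-0.177  0.211  0.058] op 0.011013086478210412
t 29.8 pos [0.5484 0.1885 0.1708] F [-0.1   0.28 -1.38] open 0.011 j [ 0.06 -0.02  2.14  0.41  0.63  0.77]
shift [ 0.0017 -0.001  -0.0954] turn [-0.0005  0.     -0.0002]
eye hook [ 0.0006 -0.0017  0.0753] F along tool [-0.59 -0.29  1.25]
```

View pics/w33z.png

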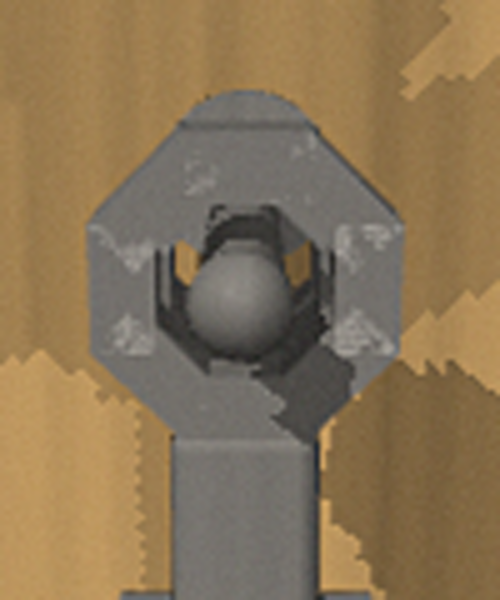

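Call:
{"method": "step_arm", "body": {
  "deltas": [
    [[0,-0.001,0.006,0,0,0,0],[0,-0.001,0.012,0,0,0,0],[0,-0.001,0.018,0,0,0,0],[0,-0.001,0.018,0,0,0,0]]
  ]
}}

```text
t: 30.3
ee_pos: [0.5516, 0.1913, 0.1628]
orientation: [-2.797, -0.839, -0.697]
contact_force: [-0.7, -0.5, -0.8]
opening: 0.0111
```

```bash
python3 look.py w34 1
```

```text
n 2264 eye tool [0.0414 0.0001 0.0213] slope x,y deg [-0.21 -0.02] world [0.5906 0.2169 0.1636]
state 30.35 [0.5517 0.1913 0.163 ] F [ 0.32  0.72 -0.99] M [-0.165  0.236  0.041] op 0.010709639841713558
t 30.35 pos [0.5517 0.1913 0.163 ] F [ 0.32  0.72 -0.99] open 0.0107 j [ 0.07 -0.    2.14  0.41  0.62  0.77]
shift [ 0.0017 -0.     -0.1129] turn [-0.0005 -0.     -0.0001]
eye hook [ 0.0007 -0.0013  0.0666] F along tool [ 0.12 -0.42  1.19]
```

Call:
{"method": "step_arm", "body": {
  "deltas": [
    [[0,0,0.003,0,0,0,0],[0,0,0.006,0,0,0,0],[0,0,0.009,0,0,0,0],[0,0,0.009,0,0,0,0]]
  ]
}}

```text
t: 30.85
ee_pos: [0.5534, 0.1924, 0.159]
orientation: [-2.797, -0.839, -0.697]
contact_force: [0.4, 0.3, -0.1]
opening: 0.0111
```

```bash
python3 look.py w35 1
```

```text
n 2168 eye tool [0.0415 0.0001 0.0213] slope x,y deg [-0.25 -0.1 ] world [0.5924 0.218  0.1598]
state 30.9 [0.5535 0.1924 0.1591] F [-0.08  0.65 -1.09] M [-0.147  0.221 -0.029] op 0.01151256049827629
t 30.9 pos [0.5535 0.1924 0.1591] F [-0.08  0.65 -1.09] open 0.0115 j [0.07 0.01 2.13 0.42 0.61 0.76]
shift [ 1.400e-03 -1.000e-04 -1.215e-01] turn [-0.0004 -0.0001 -0.0001]
eye hook [ 0.0008 -0.0013  0.0622] F along tool [-0.26 -0.58  1.09]
```

Call:
{"method": "step_arm", "body": {
  "deltas": [
    [[0,0,0.002,0,0,0,0],[0,0,0.004,0,0,0,0],[0,0,0.006,0,0,0,0],[0,0,0.006,0,0,0,0]]
  ]
}}

```text
t: 31.4
ee_pos: [0.555, 0.1933, 0.1575]
orientation: [-2.796, -0.839, -0.699]
contact_force: [-4.2, -0.8, 5.1]
opening: 0.011
```

```bash
python3 look.py w36 1
```

```text
n 2053 eye tool [0.0416 0.0001 0.0218] slope x,y deg [ 0.42 -0.18] world [0.5943 0.219  0.1578]
state 31.45 [0.555  0.1933 0.1575] F [-3.07 -1.19  5.77] M [-0.11   0.524  0.008] op 0.010877667065235488
t 31.45 pos [0.555  0.1933 0.1575] F [-3.07 -1.19  5.77] open 0.0109 j [0.07 0.01 2.13 0.42 0.6  0.76]
shift [-0.0002 -0.0005 -0.1272] turn [-0.0002 -0.0009  0.0001]
eye hook [ 0.0017 -0.0015  0.0595] F along tool [-0.13 -0.7  -6.61]
```

Run:
```python
from h import *
for n in('scene','side'):
    f=grab(n,n[1]+'36');im=cv2.cvtColor(f['img'],cv2.COLOR_RGB2BGR);x,y=(270,100) if n=='scene' else (85,195)
    cv2.imwrite(f'pics/{n}36z.png',cv2.resize(im[y:y+110,x:x+120],None,fx=5,fy=5,interpolation=cv2.INTER_CUBIC))
```

```text
(no output)
```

View pics/side36z.png

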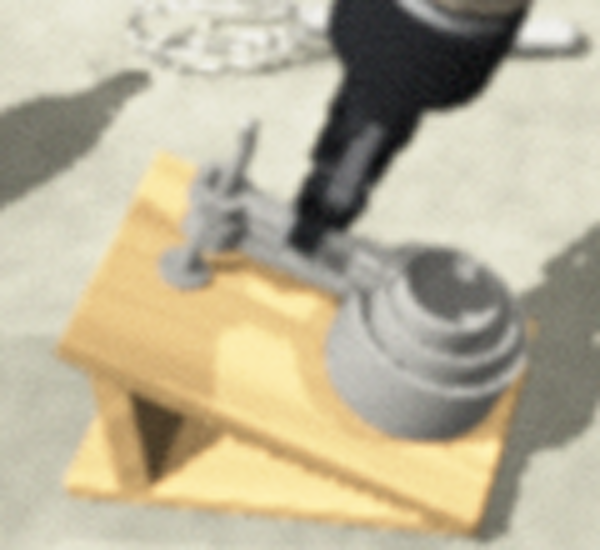

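All three are nested, and the small one is felt to rest. Pressing very slightly more, then releasing.

Call:
{"method": "step_arm", "body": {
  "deltas": [
    [[0,0,0.001,0,0,0,0],[0,0,0.001,0,0,0,0],[0,0,0,0,0,0,0.4],[0,0,0,0,0,0,0.4],[0,0,0,0,0,0,0.4],[0,0,0,0,0,0,0.4],[0,0,-0.02,0,0,0,0.4],[0,0,-0.06,0,0,0,0.4],[0,0,-0.15,0,0,0,0.4],[0,0,-0.27,0,0,0,0.4],[0,0,-0.32,0,0,0,0.4],[0,0,-0.32,0,0,0,0.4],[0,0,-0.32,0,0,0,0.4]]
  ]
}}

```text
t: 33.17
ee_pos: [0.4915, 0.1518, 0.2965]
orientation: [-2.797, -0.839, -0.695]
contact_force: [0.5, -0.6, 0.1]
opening: 0.0343
```

Run:
```python
from mv import *
grab('wrist','w37')
for n in('scene','side'):
    f=grab(n,n[1]+'37');im=cv2.cvtColor(f['img'],cv2.COLOR_RGB2BGR);x,y=(270,100) if n=='scene' else (85,195)
    cv2.imwrite(f'pics/{n}37z.png',cv2.resize(im[y:y+110,x:x+120],None,fx=5,fy=5,interpolation=cv2.INTER_CUBIC))
s=r.get_state();print(s['t'],s['ee_pos'],s['contact_force'],s['joint_velocities'].round(3))
f=load('w37');p=cloud(f);q=p-FOOT;q=np.stack([q@HX,q@HY,q@HZ],-1)
# handle/eye top heights and eye fit
m=(np.abs(q[...,2]-.064)<.008)&(np.abs(q[...,1])<.02)&(np.abs(q[...,0])<.03); h=q[m]
print('top eye pts',len(h),h.min(0).round(4),h.max(0).round(4),np.median(h,0).round(4))
```

```text
33.325 [0.49148338 0.15190362 0.29561665] [-0.01471518 -0.03657082 -0.2744654 ] [-0.    -0.001 -0.006 -0.001  0.001 -0.   ]
top eye pts 736 [-0.03   -0.0148  0.0561] [0.0106 0.0127 0.0697] [-0.0088 -0.0014  0.0673]
```

View pics/w37.png

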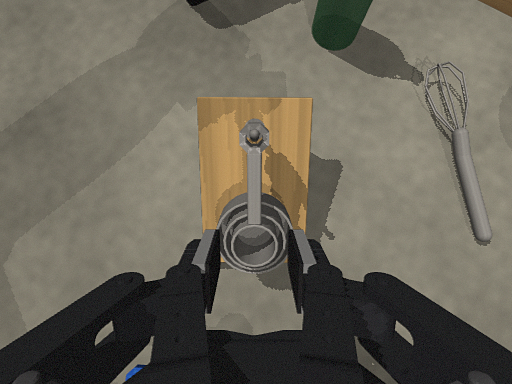

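View pics/side37z.png

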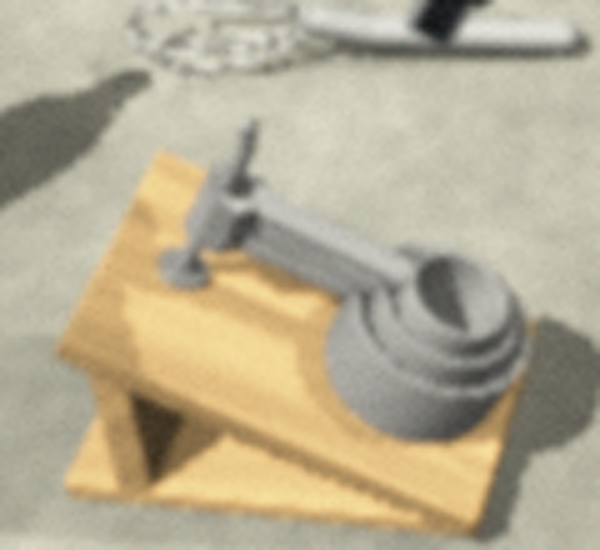

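View pics/scene37z.png

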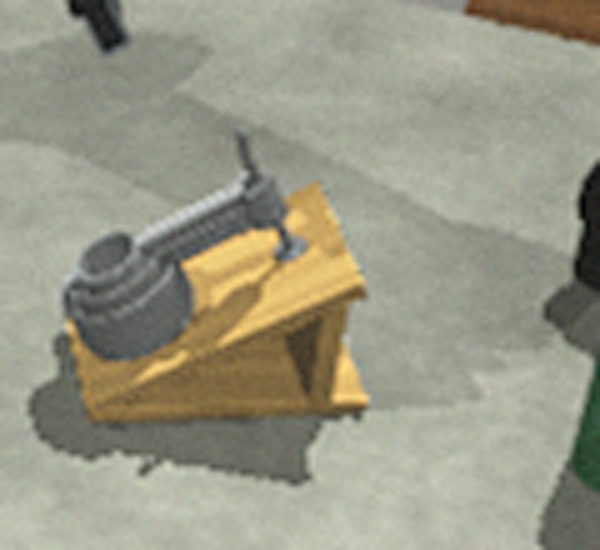

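All three cups hang nested and still, and the arm is clear of them. Handing in.

Run:
```python
from cell import r
print(r.close_job())
```

```text
the job is handed in; nothing more can be done
None
```

I hung the large, middle and small steel cups on the hook in that order and handed the job in at about 33 s of the 72 s allowed. The hand-in reports no verdict.

- **Placing:** I lowered each cup until I felt it rest before letting go. The felt forces were about 10 N, 9 N and 7 N, with the eyes measured at about 38, 49 and 60 mm along the hook. I regripped the middle and small cups 2–4 mm higher so the fingertips stayed above the handle beneath.
- **Last checks:** The final pictures show the three bowls nested straight down the slope. The small cup's eye sits about 3–4 mm downhill of the hook's line, within the 9 mm allowed, at roughly 61–63 mm along it. The arm was clear of everything, with the wrist force near zero.
- **Disagreements:** The fixed cameras and the wrist camera differed by about 1–3 mm, so I trusted the wrist view when aligning the eyes with the hook. The wrist depth also put the hook tip about 5 mm off the fixed cameras' figure along the hook, so I judged the final lowering by force.
- **Bystanders:** The arm did not go near the whisk, ramekin or spoon, and they looked undisturbed in the pictures. I did not measure their positions again at the end.

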